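# Change the medicine carrier over to the evening round

### The job

Change the medicine carrier over from the noon round to the evening round: lift the locking bar by its red handle over the bumps and slide it fully open, stand every yellow cassette upright in the grey return tray, and press every blue cassette down into a bay until it clicks fully home. Then slide the bar back over the blue cassettes, lifting it over the bumps again, and let it drop into its closed seat. Leave the cup and the plate with the bun where they are.

Things in the scene. Friction and masses are not known exactly. Their poses are not given: they have to be found in the camera images.
- carrier: White medicine carrier with grey side cheeks, fixed: base 185 (x) x 264 (y) mm. Origin: under the centre of the middle bay, at table height; x away from the robot (turned up to 0.15 rad), y along the row of bays. Cheeks at y = 122 to 132 mm on both sides, x = -115 to 65 mm, 77 mm high, 124 mm between x = -110 and -17 mm where they hold the bar's slots. Bays: see bay0 to bay2.
- bay0 (a point): Centre of the floor of the bay at carrier y = -76 mm (right, seen from the robot), 12 mm above the table; axes as the carrier's. Each bay is 98.5 (x) x 60 (y) mm inside, open above, front and rear walls 62 mm above the table; the 16 mm thick walls between bays have roof-shaped crests, up to 70 mm, that guide a cassette in. A cassette's own x goes along the carrier's x, either way round.
- bay1 (a point): Centre of the floor of the middle bay, like bay0. A sprung steel ball in the middle of each bay's front wall and another in its rear wall (10 mm radius, 5 mm proud, centre 35 mm above the table) hold up a cassette going in when its underside is about 25 mm above the bay floor; press it down with about 10 N until it clicks past them and stands on the floor. Pulling it out takes about the same.
- bay2 (a point): Centre of the floor of the bay at carrier y = +76 mm (left, seen from the robot), like bay0. A cassette fully home in a bay has its underside 12 mm, its flat top 74 mm and the top of its grip 114 mm above the table, and the balls in its grooves.
- bar_travel (a joint): Travel of the steel locking bar along its slots, m: 0 = closed, over the front part of the cassettes' flat tops; grows towards the robot (carrier -x) to 0.056 = fully open, stop. Midway on each track an orange bump with upright sides, 12 mm high: with the bar down it only moves within 0 to 0.008 or 0.048 to 0.056; it must be lifted over 12 mm to pass. Slides with about 1 to 3 N.
- bar_lift (a joint): Height of the locking bar above its tracks, m: 0 = down, to 0.024 = against the slot's roof. Its weight, about 4.5 N, makes it drop by itself when released. Down and closed, its underside is 4 mm above the flat tops of cassettes that are fully home; a cassette still standing on its balls is in the bar's way.
- bar_handle (a point): Middle of the locking bar's red handle: a level round rod, 14 mm thick, 96 mm long along the carrier's y, free all round between its ends; axis 104 mm above the table when the bar is down; 48 mm nearer the robot than the bar. Closed it is at carrier x = -80 mm, open at -136 mm. Axes as the carrier's. Best pinched from above, one finger on the robot's side, the other on the far side.
- tray: Grey return tray, fixed, to the robot's left: 240 (x) x 140 (y) mm outside, walls 5 mm thick and 26 mm high, inner floor 5 mm above the table. Origin: centre of its underside; x away from the robot, y to the left, turned by up to 0.15 rad. Takes three cassettes side by side (at x = -74, 0 and +74 mm, their own x along its y).
- plate: Bystander: violet plate, 124 mm across, with a bun on it, 46 mm high; origin at the centre of its underside. Leave alone.
- cup: Bystander: white tea cup, 72 mm across, 75 mm high; origin at the centre of its underside. Leave alone.
- noon0: Yellow (noon) plastic medicine cassette: box 96 (own x) x 56 (own y) x 62 mm high with a flat white top and, in the middle of that top, an upright grip block 36 (x) x 26 (y) x 40 mm; 102 mm in all; 0.15 to 0.3 kg. Both 56 mm wide end faces are alike, each with a cross groove for the bay's balls. Origin: centre of its underside, z up. Starts home in bay 0, or absent.
- noon1: Yellow (noon) plastic medicine cassette: box 96 (own x) x 56 (own y) x 62 mm high with a flat white top and, in the middle of that top, an upright grip block 36 (x) x 26 (y) x 40 mm; 102 mm in all; 0.15 to 0.3 kg. Both 56 mm wide end faces are alike, each with a cross groove for the bay's balls. Origin: centre of its underside, z up. Starts home in bay 1, or absent.
- noon2: Yellow (noon) plastic medicine cassette: box 96 (own x) x 56 (own y) x 62 mm high with a flat white top and, in the middle of that top, an upright grip block 36 (x) x 26 (y) x 40 mm; 102 mm in all; 0.15 to 0.3 kg. Both 56 mm wide end faces are alike, each with a cross groove for the bay's balls. Origin: centre of its underside, z up. Starts home in bay 2, or absent.
- evening0: Blue (evening) plastic medicine cassette: box 96 (own x) x 56 (own y) x 62 mm high with a flat white top and, in the middle of that top, an upright grip block 36 (x) x 26 (y) x 40 mm; 102 mm in all; 0.15 to 0.3 kg. Both 56 mm wide end faces are alike, each with a cross groove for the bay's balls. Origin: centre of its underside, z up. Starts on the table to the robot's right, or absent.
- evening1: Blue (evening) plastic medicine cassette: box 96 (own x) x 56 (own y) x 62 mm high with a flat white top and, in the middle of that top, an upright grip block 36 (x) x 26 (y) x 40 mm; 102 mm in all; 0.15 to 0.3 kg. Both 56 mm wide end faces are alike, each with a cross groove for the bay's balls. Origin: centre of its underside, z up. Starts on the table to the robot's right, or absent.
- evening2: Blue (evening) plastic medicine cassette: box 96 (own x) x 56 (own y) x 62 mm high with a flat white top and, in the middle of that top, an upright grip block 36 (x) x 26 (y) x 40 mm; 102 mm in all; 0.15 to 0.3 kg. Both 56 mm wide end faces are alike, each with a cross groove for the bay's balls. Origin: centre of its underside, z up. Starts on the table to the robot's right, or absent.

How it is judged:
By the outcome, as a careful person would: the job done as asked, in the order asked, and still so for the second after the job is handed in, with the robot touching nothing.
Of noon0, noon1, noon2 only 2 to 3 are there at a start; the rules pass over those that are not, and their reading is None.
Of evening0, evening1, evening2 only 2 to 3 are there at a start; the rules pass over those that are not, and their reading is None.
At some moment in a run one of evening0, evening1, evening2 may be knocked a few centimetres aside while the robot is not near it.
It also fails if it takes over 208 s, if anything falls off the work surface, if the arm or the gripper's body presses on something with over 40 N, if the wrist force passes 120 N, or if a joint passes its speed limit or range.

### The arm

A 6-joint arm with a two-finger parallel gripper is mounted at the origin on the work surface. World frame = base frame: x ahead of the robot, y to its left, z up, the work surface at z = 0. Lengths are in m, angles in rad, forces in N, time in s.
With the tool pointing down it reaches from about 0.4 to 0.825 m from the base axis. Payload 7 kg.
Tool frame: the origin (TCP) lies midway between the tips of the shut fingers; the grasp point (between the pads) lies 19 mm behind it; z points along the fingers, y is the line along which they close (so a half turn about z gives the same grasp; the last joint's range is limited). The gripper opens to 88 mm and grips with 3 to 60 N. Pads are 19 mm wide; open, the fingers measure 130 mm over their backs; the gripper's body (78 mm by 193 mm) begins 47 mm behind the grasp point.
Start: joints at [1.504, 0.359, 0.012, 0, -1.224, -0.288], TCP at [0.235, 0.633, 0.227] pointing down, gripper open.
Joint ranges: [-3.07, 3.07], [-1.43, 2.12], [-1.02, 1.25], [-3.03, 1.67], [-3.05, -0], [-3.03, 3.03]. Speed limits (rad/s): [2.39, 2.39, 3.01, 3.14, 3.14, 3.14].

### API

Orientations are given as [roll, pitch, yaw] about the fixed x, y, z axes, in that order (R = Rz(yaw) Ry(pitch) Rx(roll)).
In Python, from station import get_state, grab_frame, calibration, job_done, boxes_of, regions_of, spot_point gives the robot as it stands. The module is installed in compiled form; this text tells all that it offers.
- The arm moves only by the tool arm_command, never from a script. Its argument "commands" is a list of rows, each an object of numbers: "tx", "ty", "tz": the shift along the tool's x, y, z each as a share of 25 cm, from -1 to 1; "twist": the turn about the tool's z as a share of 180 degrees, from -1 to 1. A call has exactly 8 rows; each row is the pose to reach, as a shift and turn from the pose commanded when the call began, along the tool's axes at that moment, turning the shorter way round; what a row does not reach only later rows make up. A row lasts 1/12 s, in which the tool goes at most 41.7 mm and 7.16 degrees, less where a joint would pass 70% of its speed; a pose out of reach is approached as far as the arm can. A call with a number of a shift or a turn outside -1 to 1 is refused whole. A call with a gripper value outside its range is refused whole. "claw" is the opening, from 0 (shut) to 1 (fully open), set as the call begins (left out, the last holds). The fingers move at their own pace and stop on an object; "grip_force" is the grip in N (left out, the last holds). Time passes only in rows, so rows that repeat a pose let the fingers close, or fill a call up. It gives the time, the measured TCP pose, the force, the opening and the grip force at its end, in the units of the state.
- get_state(): the state, without advancing time (a new reading comes with each control period).
- grab_frame(name): name is "side" or "top" or "wrist"; returns the picture (420x560x3 uint8, red, green, blue); there is no depth.
- calibration(name): a dict with "camera_matrix" (3x3 intrinsics, pixels), "extrinsics" (4x4, takes a point from camera to world coordinates). Camera axes: x right, y down, z forward; pixel columns grow to the right and rows downward; lengths in m; the calibration is good to about 2 mm. A picture is of the moment at which its call begins: read the wrist's pose just before it. calibration takes no time and is no camera call; for the wrist camera it gives the pose at the moment of the call.
- job_done(): hands the job in; it is judged then, once.
Trained networks look in the newest picture that a camera, given by its name, has taken for a name from the list of things; names that differ only in an ending like _2 or _b are one class to them, and where a whole thing is asked for, a point or a joint stands for the part that bears it (a point fixed in the world has none). Each returns a list of dicts, best first, with "score" (0 to 1); they miss things now and then, are a little off and sometimes report something else, mostly with a low value. They report only what shows in the picture. A call takes as long as a camera call.
- boxes_of(query, camera): "rect" ([left, top, right, bottom] in pixels, round what is visible of it).
- regions_of(query, camera): "region" (420x560 bool, what is visible of it) and "rect" ([left, top, right, bottom] in pixels, round what is visible of it).
- spot_point(query, camera): "uv" ([column, row] in pixels: a listed point, or the origin of a listed thing).
The state is a dict: "t": time; "q": joint angles; "qd": joint speeds; "joint_efforts": joint torques, N m; "eef_pos": TCP position; "ee_rot": TCP orientation; "force": force on the tool from outside, world axes, zero at the start; "moment": the same for the moment, N m; "width": finger opening in m; "gripper_force": force on a finger pad.
Only numpy, scipy, OpenCV 4.12 (cv2) and the standard library are available. Lean on these libraries where they do the work, as an engineer would, in place of code of your own. Each camera call takes 0.05 s, during which the arm holds its last target. There are 200 camera calls.

## Working session

There is one attempt and no reset: what is moved stays moved. The work goes in short steps, Python scripts to look and compute and a tool call to move; the robot and the scene stay as the last step left them, time stands still between calls to the robot, and variables do not carry over. Pictures are saved under pics/ and viewed, at most 19 in all, crops included, and the job is handed in when it is done.

Besides the shell and the picture viewer there is one more tool, called by a JSON object that holds its "api" and its "payload". arm_command: Moves the arm, as the interface text tells. Shift numbers are shares of 25 cm and turn numbers shares of 180 degrees, none past 1 either way. Its arguments: {"type":"object","properties":{"commands":{"type":"array"},"claw":{"type":"number"},"grip_force":{"type":"number"}},"required":["commands"]}

```bash
mkdir -p pics
cat > h.py <<'E'
import numpy as np, cv2
from station import *
def save(cam,name):
    f=grab_frame(cam); cv2.imwrite('pics/'+name+'.png',cv2.cvtColor(f,cv2.COLOR_RGB2BGR)); return f
def px2w(cam,uv,z):
    c=calibration(cam);K=np.array(c['camera_matrix']);T=np.array(c['extrinsics'])
    d=T[:3,:3]@np.linalg.solve(K,[uv[0],uv[1],1.]);o=T[:3,3]
    return o+d*(z-o[2])/d[2]
def w2px(cam,p):
    c=calibration(cam);K=np.array(c['camera_matrix']);T=np.linalg.inv(np.array(c['extrinsics']))
    q=K@(T[:3,:3]@np.array(p)+T[:3,3]);return q[:2]/q[2]
E
python3 - <<'E'
from h import *
np.set_printoptions(precision=4,suppress=True)
s=get_state();print(s)
a=save('top','t0');b=save('side','s0')
for n in ['bay0','bay1','bay2','bar_handle','carrier','tray','noon0','evening0','cup','plate']:
    for r in spot_point(n,'top')[:4]:
        z={'bay0':.012,'bay1':.012,'bay2':.012,'bar_handle':.104,'noon0':.012}.get(n,0)
        print(n,round(r['score'],2),np.array(r['uv']),px2w('top',r['uv'],z))
print(calibration('top')['extrinsics'])
cv2.imwrite('pics/m0.png',cv2.cvtColor(np.hstack([a,b]),cv2.COLOR_RGB2BGR)[:, :])
E
```

```text
{'t': 0.0, 'q': array([ 1.5041,  0.3594,  0.011 , -0.0004, -1.2241, -0.2881]), 'qd': array([ 0.0025,  0.0004, -0.0011,  0.0003,  0.0003,  0.0005]), 'joint_efforts': array([  0.0016, -58.2719,  29.3042,   6.9973,   0.007 ,  -0.0001]), 'eef_pos': array([0.2344, 0.6325, 0.2256]), 'ee_rot': array([ 3.1399, -0.0001, -0.3549]), 'force': array([-0.174 ,  0.1412,  0.5039]), 'moment': array([-0.0096,  0.0012,  0.0198]), 'gripper_force': 0.0, 'width': 0.08787939706945978}
bay0 0.84 [262.  219.8] [0.6233 0.0262 0.012 ]
bay0 0.8 [293.5 217.8] [ 0.6305 -0.0474  0.012 ]
bay1 0.84 [262.  219.8] [0.6233 0.0262 0.012 ]
bay1 0.8 [293.5 217.8] [ 0.6305 -0.0474  0.012 ]
bay2 0.84 [262.  219.8] [0.6233 0.0262 0.012 ]
bay2 0.8 [293.5 217.8] [ 0.6305 -0.0474  0.012 ]
bar_handle 0.69 [262.1 245. ] [0.5495 0.0186 0.104 ]
carrier 0.8 [264.  222.1] [0.6205 0.0219 0.    ]
tray 0.71 [121.6 284.1] [0.4652 0.3411 0.    ]
noon0 0.73 [261.5 221.4] [0.6194 0.0272 0.012 ]
noon0 0.72 [229.  219.5] [0.6215 0.1034 0.012 ]
evening0 0.66 [434.3 301.6] [ 0.4488 -0.3719  0.    ]
evening0 0.64 [367.8 307.9] [ 0.43   -0.2209 -0.    ]
evening0 0.45 [260.6 247.8] [0.559  0.0272 0.    ]
cup 0.82 [145.2 171.9] [0.7359 0.3161 0.    ]
plate 0.71 [348.8 181.6] [ 0.7274 -0.1793  0.    ]
[[ 0.0318 -0.9719  0.2331  0.4129]
 [-0.9995 -0.0315  0.005  -0.0264]
 [ 0.0025 -0.2331 -0.9725  0.9814]
 [ 0.      0.      0.      1.    ]]
```

View pics/t0.png

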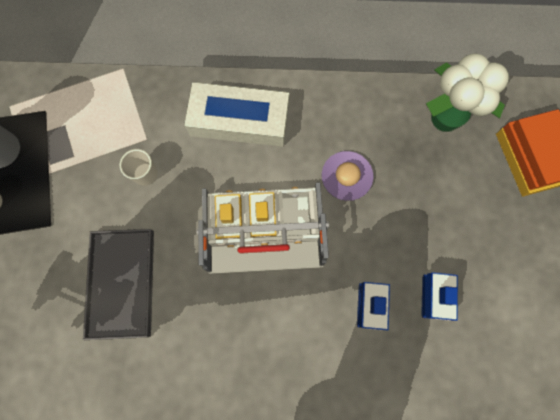

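View pics/s0.png

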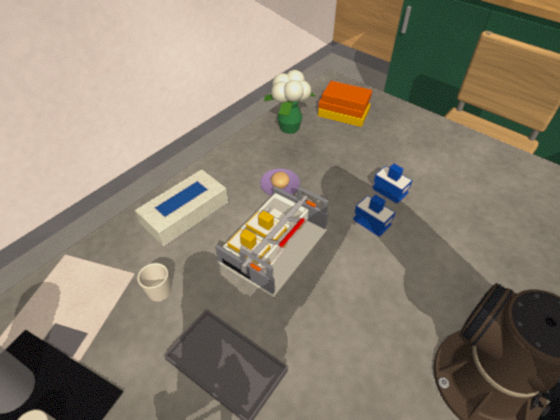

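The top picture shows yellow cassettes in bay2 (228,212) and bay1 (262,210), with bay0 at (296,210) empty. The blue ones stand at (374,305) and (441,297), and the bar is closed with its red handle at (262,249). I'm moving above the carrier for a close look.

{"api": "arm_command", "payload": {"commands": [{"tx":0.12,"ty":0.12,"tz":-0.03},{"tx":0.24,"ty":0.24,"tz":-0.06},{"tx":0.36,"ty":0.36,"tz":-0.1},{"tx":0.48,"ty":0.48,"tz":-0.14},{"tx":0.6,"ty":0.6,"tz":-0.17},{"tx":0.72,"ty":0.72,"tz":-0.17},{"tx":0.84,"ty":0.84,"tz":-0.17},{"tx":0.92,"ty":0.92,"tz":-0.17}], "claw": 1}}

```text
invalid input
```

{"api": "arm_command", "payload": {"commands": [{"tx":0.12,"ty":0.12,"twist":0.04},{"tx":0.24,"ty":0.24,"twist":0.08},{"tx":0.36,"ty":0.36,"twist":0.12},{"tx":0.48,"ty":0.48,"twist":0.16},{"tx":0.6,"ty":0.6,"twist":0.2},{"tx":0.72,"ty":0.72,"twist":0.24},{"tx":0.84,"ty":0.84,"twist":0.28},{"tx":0.92,"ty":0.92,"twist":0.31}]}}

```text
invalid input
```

```bash
cat >> h.py <<'E'
np.set_printoptions(precision=4,suppress=True)
def plan(*wps,pos=None,yaw=None):
    """(x,y,z,yaw) TCP waypoints, one call each -> tx,ty,tz,twist at its end"""
    s=get_state(); p=np.array(s['eef_pos'] if pos is None else pos); y=s['ee_rot'][2] if yaw is None else yaw
    print('now',p,round(y,4))
    for w in wps:
        d=np.array(w[:3])-p; c,n=np.cos(y),np.sin(y)
        dy=(w[3]-y+np.pi)%(2*np.pi)-np.pi
        print('tx %.3f ty %.3f tz %.3f twist %.4f  dist %.3f'%((c*d[0]+n*d[1])/.25,(n*d[0]-c*d[1])/.25,-d[2]/.25,-dy/np.pi,np.linalg.norm(d)))
        p=np.array(w[:3]);y=w[3]
E
python3 - <<'E'
from h import *
s=get_state();print(s['eef_pos'],s['ee_rot'],s['force'],s['t'])
T=calibration('wrist')['extrinsics'];print(T)
save('wrist','w1')
for n,z in [('bar_handle',.104),('bay1',.012),('noon0',.012),('carrier',0)]:
    for r in spot_point(n,'wrist')[:4]: print(n,round(r['score'],2),np.array(r['uv']),px2w('wrist',r['uv'],z))
E
```

```text
[0.2345 0.6329 0.2265] [ 3.1416  0.     -0.3548] [ 0.8544 -1.2762  0.918 ] 0.6
[[-0.3481 -0.9042 -0.2475  0.3007]
 [-0.9375  0.3358  0.0917  0.6078]
 [ 0.0001  0.2639 -0.9645  0.3852]
 [ 0.      0.      0.      1.    ]]
```

View pics/w1.png

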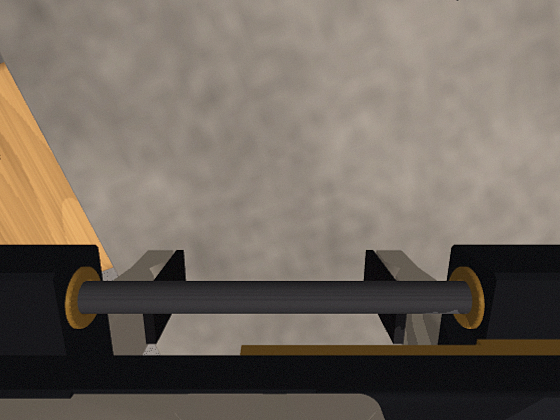

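The picture shows only bare table past the fingers, so the arm did not move. I'll give all four fields in each row.

{"api": "arm_command", "payload": {"commands": [{"tx":0.12,"ty":0.12,"tz":-0.03,"twist":0},{"tx":0.24,"ty":0.24,"tz":-0.06,"twist":0},{"tx":0.36,"ty":0.36,"tz":-0.1,"twist":0},{"tx":0.48,"ty":0.48,"tz":-0.14,"twist":0},{"tx":0.6,"ty":0.6,"tz":-0.17,"twist":0},{"tx":0.72,"ty":0.72,"tz":-0.17,"twist":0},{"tx":0.84,"ty":0.84,"tz":-0.17,"twist":0},{"tx":0.92,"ty":0.92,"tz":-0.17,"twist":0}], "claw": 1, "grip_force": 20}}

```text
t: 1.52
eef_pos: [0.3707, 0.3353, 0.2697]
ee_rot: [-3.14, -0.0, -0.355]
force: [1.0, 0.1, -0.2]
width: 0.0876
gripper_force: 0.0
```

{"api": "arm_command", "payload": {"commands": [{"tx":0.12,"ty":0.12,"tz":0,"twist":0.04},{"tx":0.24,"ty":0.24,"tz":0,"twist":0.08},{"tx":0.36,"ty":0.36,"tz":0,"twist":0.12},{"tx":0.48,"ty":0.48,"tz":0,"twist":0.16},{"tx":0.6,"ty":0.6,"tz":0,"twist":0.2},{"tx":0.72,"ty":0.72,"tz":0,"twist":0.24},{"tx":0.84,"ty":0.84,"tz":0,"twist":0.28},{"tx":0.92,"ty":0.92,"tz":0,"twist":0.31}]}}

```text
t: 2.18
eef_pos: [0.5066, 0.0392, 0.2695]
ee_rot: [-3.141, -0.0, -1.336]
force: [0.5, -0.4, -0.5]
width: 0.0876
gripper_force: 0.0
```

Run:
```python
from h import *
s=get_state();print(s['eef_pos'],s['ee_rot'],s['q'],s['force'],s['t'])
save('wrist','w2')
for n,z in [('bar_handle',.104),('bay1',.012),('noon0',.012),('carrier',0)]:
    for r in spot_point(n,'wrist')[:4]: print(n,round(r['score'],2),np.array(r['uv']),px2w('wrist',r['uv'],z))
```

```text
[0.5066 0.0392 0.2695] [-3.1407 -0.     -1.3358] [ 0.4644  0.0536 -0.2805  0.0002 -1.2358 -0.2295] [ 0.4571 -0.438  -0.4662] 2.1833
bar_handle 0.74 [242.6 159.4] [0.543 0.011 0.104]
bay1 0.81 [186.4  74.1] [ 0.6287 -0.0525  0.012 ]
noon0 0.76 [172.7 206.3] [0.6187 0.1027 0.012 ]
noon0 0.72 [178.8 140.3] [0.6247 0.0225 0.012 ]
carrier 0.93 [182.9 145.5] [0.6217 0.03   0.    ]
```

View pics/w2.png

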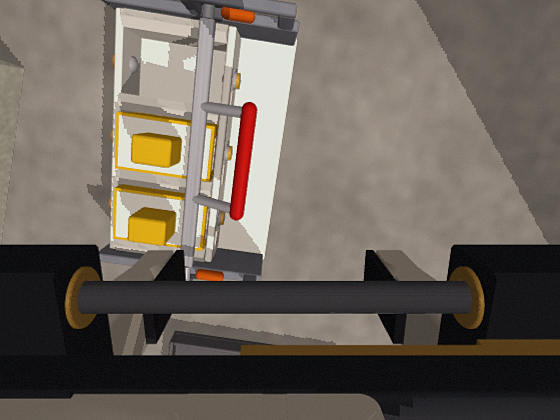

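The wrist view shows the red handle running from (250,106) to (236,216), the yellow grips at (156,149) and (152,225), and bay0 empty at the top. I'll fit the handle axis.

Run:
```python
from h import *
f=cv2.imread('pics/w2.png')[:,:,::-1].astype(int)
m=((f[...,0]>110)&(f[...,1]<60)&(f[...,2]<60)).astype(np.uint8);m[250:]=0
n,l,st,c=cv2.connectedComponentsWithStats(m);i=1+st[1:,4].argmax();print(st[i],c[i])
r=cv2.minAreaRect(np.argwhere(l==i)[:,::-1].astype(np.float32));b=cv2.boxPoints(r)
b=sorted(b,key=lambda p:p[1]);e0=(b[0]+b[1])/2;e1=(b[2]+b[3])/2
A=px2w('wrist',e0,.104);B=px2w('wrist',e1,.104);print(A,B,np.linalg.norm(A-B))
d=B-A;yaw=np.arctan2(-d[0],d[1]);mid=(A+B)/2;print('yaw',yaw,'mid',mid)
cx=np.array([np.cos(yaw),np.sin(yaw)]);cy=np.array([-cx[1],cx[0]]);o=mid[:2]+.08*cx
print('origin',o,'bay0',o-.076*cy,'bay2',o+.076*cy)
for y in(0,.076,-.076): print(w2px('wrist',[*(o+y*cy),.114]))
t=mid[:2]
plan((*t,.19,yaw-np.pi/2),(*t,.089,yaw-np.pi/2))
```

```text
[ 231  103   26  117 1498] [243.0381 160.0701]
[ 0.5464 -0.035   0.104 ] [0.5363 0.0729 0.104 ] 0.10835538983563507
yaw 0.09312334432756741 mid [0.5413 0.019  0.104 ]
origin [0.621  0.0264] bay0 [ 0.628  -0.0493] bay2 [0.6139 0.1021]
[152.0508 151.6192]
[147.5182 232.0956]
[157.2029  60.1443]
now [0.5059 0.0416 0.269 ] -1.3288
tx 0.122 ty -0.116 tz 0.316 twist 0.0474  dist 0.089
tx 0.000 ty -0.000 tz 0.404 twist -0.0000  dist 0.101
```

{"api": "arm_command", "payload": {"commands": [{"tx":0.03,"ty":-0.03,"tz":0.08,"twist":0.012},{"tx":0.06,"ty":-0.06,"tz":0.16,"twist":0.024},{"tx":0.09,"ty":-0.09,"tz":0.24,"twist":0.036},{"tx":0.122,"ty":-0.116,"tz":0.316,"twist":0.047},{"tx":0.122,"ty":-0.116,"tz":0.316,"twist":0.047},{"tx":0.122,"ty":-0.116,"tz":0.316,"twist":0.047},{"tx":0.122,"ty":-0.116,"tz":0.316,"twist":0.047},{"tx":0.122,"ty":-0.116,"tz":0.316,"twist":0.047}], "claw": 0.35}}

```text
t: 3.1
eef_pos: [0.5419, 0.0202, 0.1916]
ee_rot: [-3.139, 0.0, -1.474]
force: [-0.0, 0.2, 0.3]
width: 0.0396
gripper_force: 0.0
```

Run:
```python
from h import *
save('wrist','w3')
s=get_state()
f=cv2.imread('pics/w3.png')[:,:,::-1].astype(int)
m=((f[...,0]>110)&(f[...,1]<60)&(f[...,2]<60)).astype(np.uint8)
n,l,st,c=cv2.connectedComponentsWithStats(m);i=1+st[1:,4].argmax();print(st[i],c[i])
r=cv2.minAreaRect(np.argwhere(l==i)[:,::-1].astype(np.float32));b=cv2.boxPoints(r)
b=sorted(b,key=lambda p:p[1]);e0=(b[0]+b[1])/2;e1=(b[2]+b[3])/2
A=px2w('wrist',e0,.104);B=px2w('wrist',e1,.104);print(A,B,np.linalg.norm(A-B))
d=B-A;yaw=np.arctan2(-d[0],d[1]);print('yaw',yaw,s['width'])
plan((.5413,.019,.087,.0931-np.pi/2))
```

```text
[ 265  137   19  144 2410] [274.3494 208.3183]
[ 0.5475 -0.0382  0.104 ] [0.5372 0.0691 0.104 ] 0.10782114595074418
yaw 0.0954062310405174 0.036205048567368156
now [0.5419 0.02   0.1916] -1.4744
tx 0.004 ty 0.003 tz 0.418 twist 0.0010  dist 0.105
```

View pics/w3.png

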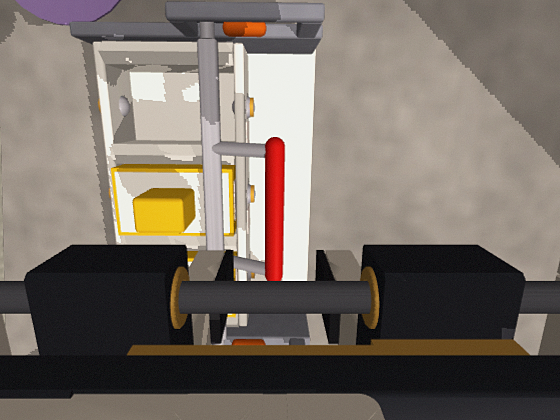

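The handle sits centred between the fingers at column 275, running along column 274. Descending to pinch it.

{"api": "arm_command", "payload": {"commands": [{"tx":0.004,"ty":0,"tz":0.1,"twist":0},{"tx":0.004,"ty":0,"tz":0.2,"twist":0},{"tx":0.004,"ty":0,"tz":0.27,"twist":0},{"tx":0.004,"ty":0,"tz":0.33,"twist":0},{"tx":0.004,"ty":0,"tz":0.38,"twist":0},{"tx":0.004,"ty":0,"tz":0.418,"twist":0},{"tx":0.004,"ty":0,"tz":0.418,"twist":0},{"tx":0.004,"ty":0,"tz":0.418,"twist":0}]}}

```text
t: 3.82
eef_pos: [0.5418, 0.0183, 0.0861]
ee_rot: [-3.141, -0.0, -1.476]
force: [0.0, 0.5, 0.5]
width: 0.0311
gripper_force: 0.0
```

{"api": "arm_command", "payload": {"commands": [{"tx":0,"ty":0,"tz":0,"twist":0},{"tx":0,"ty":0,"tz":0,"twist":0},{"tx":0,"ty":0,"tz":0,"twist":0},{"tx":0,"ty":0,"tz":0,"twist":0},{"tx":0,"ty":0,"tz":0,"twist":0},{"tx":0,"ty":0,"tz":0,"twist":0},{"tx":0,"ty":0,"tz":0,"twist":0},{"tx":0,"ty":0,"tz":0,"twist":0}], "claw": 0, "grip_force": 30}}

```text
t: 4.48
eef_pos: [0.5422, 0.0183, 0.0863]
ee_rot: [-3.14, 0.0, -1.476]
force: [-1.5, 0.9, 7.1]
width: 0.0133
gripper_force: 30.0
```

{"api": "arm_command", "payload": {"commands": [{"tx":0,"ty":0,"tz":-0.01,"twist":0},{"tx":0,"ty":0,"tz":-0.02,"twist":0},{"tx":0,"ty":0,"tz":-0.03,"twist":0},{"tx":0,"ty":0,"tz":-0.045,"twist":0},{"tx":0,"ty":0,"tz":-0.06,"twist":0},{"tx":0,"ty":0,"tz":-0.072,"twist":0},{"tx":0,"ty":0,"tz":-0.072,"twist":0},{"tx":0,"ty":0,"tz":-0.072,"twist":0}]}}

```text
t: 5.15
eef_pos: [0.5415, 0.0182, 0.1037]
ee_rot: [-3.141, 0.0, -1.476]
force: [-0.6, 2.7, -3.7]
width: 0.0128
gripper_force: 30.0
```

Gripped, and the force shows the bar's weight lifted. Now sliding, then lowering.

{"api": "arm_command", "payload": {"commands": [{"tx":0,"ty":0.03,"tz":0,"twist":0},{"tx":0,"ty":0.06,"tz":0,"twist":0},{"tx":0,"ty":0.09,"tz":0,"twist":0},{"tx":0,"ty":0.13,"tz":0,"twist":0},{"tx":0,"ty":0.17,"tz":0,"twist":0},{"tx":0,"ty":0.2,"tz":0,"twist":0},{"tx":0,"ty":0.22,"tz":0,"twist":0},{"tx":0,"ty":0.228,"tz":0,"twist":0}]}}

```text
t: 5.82
eef_pos: [0.4884, 0.0137, 0.1058]
ee_rot: [-3.132, 0.001, -1.474]
force: [17.0, -1.4, -4.6]
width: 0.0131
gripper_force: 30.0
```

{"api": "arm_command", "payload": {"commands": [{"tx":0,"ty":0,"tz":0.01,"twist":0},{"tx":0,"ty":0,"tz":0.02,"twist":0},{"tx":0,"ty":0,"tz":0.03,"twist":0},{"tx":0,"ty":0,"tz":0.045,"twist":0},{"tx":0,"ty":0,"tz":0.06,"twist":0},{"tx":0,"ty":0,"tz":0.068,"twist":0},{"tx":0,"ty":0,"tz":0.068,"twist":0},{"tx":0,"ty":0,"tz":0.068,"twist":0}]}}

```text
t: 6.48
eef_pos: [0.4885, 0.0136, 0.0884]
ee_rot: [-3.133, 0.001, -1.475]
force: [11.6, 0.5, -4.9]
width: 0.0131
gripper_force: 30.0
```

{"api": "arm_command", "payload": {"commands": [{"tx":0,"ty":0,"tz":0,"twist":0},{"tx":0,"ty":0,"tz":0,"twist":0},{"tx":0,"ty":0,"tz":0,"twist":0},{"tx":0,"ty":0,"tz":-0.05,"twist":0},{"tx":0,"ty":0,"tz":-0.15,"twist":0},{"tx":0,"ty":0,"tz":-0.3,"twist":0},{"tx":0,"ty":0,"tz":-0.4,"twist":0},{"tx":0,"ty":0,"tz":-0.5,"twist":0}], "claw": 0.35}}

```text
t: 7.15
eef_pos: [0.4839, 0.0121, 0.2134]
ee_rot: [-3.142, -0.0, -1.476]
force: [0.8, -0.7, -0.0]
width: 0.031
gripper_force: 0.0
```

Run:
```python
from h import *
s=get_state();print(s['eef_pos'],s['ee_rot'],s['force'],s['t'])
f=save('wrist','w4').astype(int)
m=((f[...,0]>110)&(f[...,1]<60)&(f[...,2]<60)).astype(np.uint8)
n,l,st,c=cv2.connectedComponentsWithStats(m);i=1+st[1:,4].argmax();print(st[i],c[i])
r=cv2.minAreaRect(np.argwhere(l==i)[:,::-1].astype(np.float32));b=cv2.boxPoints(r)
b=sorted(b,key=lambda p:p[1]);e0=(b[0]+b[1])/2;e1=(b[2]+b[3])/2
A=px2w('wrist',e0,.104);B=px2w('wrist',e1,.104);print(A,B,(A+B)/2)
for r in spot_point('noon0','wrist')[:4]: print(round(r['score'],2),np.array(r['uv']),px2w('wrist',r['uv'],.012))
for r in spot_point('tray','top')[:4]: print(round(r['score'],2),np.array(r['uv']))
# tray outline from top
g=save('top','t1')
r=regions_of('tray','top')[0];q=cv2.minAreaRect(np.argwhere(r['region'])[:,::-1].astype(np.float32));print(r['score'],q)
b=cv2.boxPoints(q); W=np.array([px2w('top',p,.026) for p in b]);print(W,W.mean(0))
for i in range(4):
    e=W[(i+1)%4]-W[i];print(np.linalg.norm(e),np.arctan2(e[1],e[0]))
```

```text
[0.4839 0.0121 0.2134] [-3.1416 -0.0004 -1.4763] [ 0.7685 -0.7014 -0.0095] 7.15
[ 260  139   18  136 2155] [268.5986 205.6645]
[ 0.4965 -0.0425  0.104 ] [0.4863 0.0695 0.104 ] [0.4914 0.0135 0.104 ]
0.68 [137.9 187. ] [0.6307 0.0257 0.012 ]
0.19 [134.3 111.8] [ 0.6336 -0.0506  0.012 ]
0.71 [121.6 284.1]
0.54 ((123.75465393066406, 281.8271179199219), (119.51571655273438, 26.191261291503906), 65.98490142822266)
[[0.5774 0.4233 0.026 ]
 [0.6041 0.3718 0.026 ]
 [0.3661 0.2359 0.026 ]
 [0.3424 0.2853 0.026 ]] [0.4725 0.3291 0.026 ]
0.05800241896195827 -1.0940193019970417
0.27399832414195263 -2.6226788943027097
0.05477334298456099 2.018853106167666
0.2725839653224096 0.531075577385935
```

View pics/w4.png

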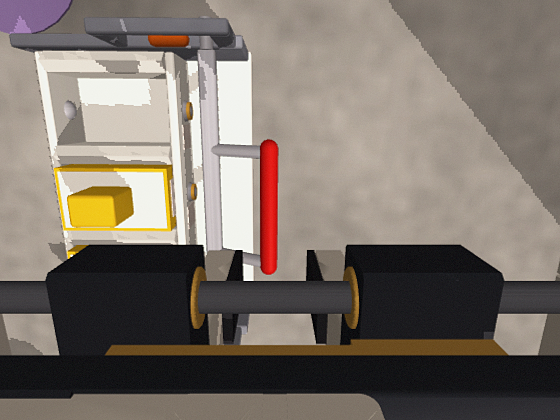

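The bar is fully open: the stop pushed back with 12–17 N and the handle shows along column 268, clear of the bays. Next I'll grasp the middle yellow cassette.

Run:
```python
from h import *
b=[(91,231),(154,230),(151,337),(84,338)]
W=np.array([px2w('top',p,.026) for p in b]);print(W,W.mean(0))
for i in range(4):
    e=W[(i+1)%4]-W[i];print(np.linalg.norm(e),np.arctan2(e[1],e[0]))
Y=.094-np.pi/2
plan((.6235,.0255,.17,Y),(.6235,.0255,.081,Y))
```

```text
[[0.5813 0.4158 0.026 ]
 [0.5883 0.2719 0.026 ]
 [0.3532 0.2542 0.026 ]
 [0.3466 0.3986 0.026 ]] [0.4674 0.3351 0.026 ]
0.14406833132316318 -1.5223319827779098
0.2357721505671769 -3.0666320146107666
0.14457746508377467 1.6168225793863935
0.23540683364048534 0.07284010914901869
now [0.4838 0.0124 0.2111] -1.4766
tx 0.000 ty -0.561 tz 0.165 twist 0.0001  dist 0.146
tx 0.000 ty -0.000 tz 0.356 twist -0.0000  dist 0.089
```

{"api": "arm_command", "payload": {"commands": [{"tx":0,"ty":-0.1,"tz":0.03,"twist":0},{"tx":0,"ty":-0.2,"tz":0.05,"twist":0},{"tx":0,"ty":-0.3,"tz":0.08,"twist":0},{"tx":0,"ty":-0.4,"tz":0.1,"twist":0},{"tx":0,"ty":-0.5,"tz":0.12,"twist":0},{"tx":0,"ty":-0.56,"tz":0.14,"twist":0},{"tx":0,"ty":-0.56,"tz":0.14,"twist":0},{"tx":0,"ty":-0.56,"tz":0.14,"twist":0}], "claw": 0.7}}

```text
t: 8.07
eef_pos: [0.6232, 0.0255, 0.1739]
ee_rot: [3.137, -0.001, -1.477]
force: [-0.1, -0.3, 0.3]
width: 0.0614
gripper_force: 0.0
```

Run:
```python
from h import *
save('wrist','w5')
for n in('noon0','bay0'):
  for r in spot_point(n,'wrist')[:4]: print(n,round(r['score'],2),np.array(r['uv']),px2w('wrist',r['uv'],.012))
plan((.6235,.0255,.081,.094-np.pi/2))
```

```text
noon0 0.76 [273.4 194. ] [0.6234 0.0235 0.012 ]
noon0 0.63 [273.7 269.5] [0.6159 0.1002 0.012 ]
bay0 0.65 [273.1 110.7] [ 0.631  -0.0513  0.012 ]
now [0.6233 0.0257 0.1762] -1.4763
tx 0.001 ty -0.001 tz 0.381 twist 0.0001  dist 0.095
```

View pics/w5.png

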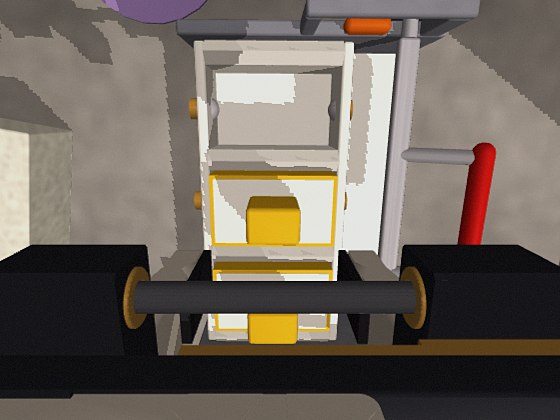

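The grips are centred at column 273, between the fingers, and the bay fits agree to 2 mm. Grasping the middle one and lifting.

{"api": "arm_command", "payload": {"commands": [{"tx":0.004,"ty":0,"tz":0.1,"twist":-0.001},{"tx":0.004,"ty":0,"tz":0.2,"twist":-0.001},{"tx":0.004,"ty":0,"tz":0.27,"twist":-0.001},{"tx":0.004,"ty":0,"tz":0.33,"twist":-0.001},{"tx":0.004,"ty":0,"tz":0.37,"twist":-0.001},{"tx":0.004,"ty":0,"tz":0.375,"twist":-0.001},{"tx":0.004,"ty":0,"tz":0.375,"twist":-0.001},{"tx":0.004,"ty":0,"tz":0.375,"twist":-0.001}]}}

```text
t: 8.88
eef_pos: [0.6249, 0.0251, 0.084]
ee_rot: [-3.14, 0.0, -1.473]
force: [0.2, 0.1, 0.5]
width: 0.0614
gripper_force: 0.0
```

{"api": "arm_command", "payload": {"commands": [{"tx":0,"ty":0,"tz":0,"twist":0},{"tx":0,"ty":0,"tz":0,"twist":0},{"tx":0,"ty":0,"tz":0,"twist":0},{"tx":0,"ty":0,"tz":0,"twist":0},{"tx":0,"ty":0,"tz":0,"twist":0},{"tx":0,"ty":0,"tz":0,"twist":0},{"tx":0,"ty":0,"tz":0,"twist":0},{"tx":0,"ty":0,"tz":0,"twist":0}], "claw": 0, "grip_force": 45}}

```text
t: 9.55
eef_pos: [0.6245, 0.025, 0.0831]
ee_rot: [-3.141, -0.0, -1.473]
force: [-0.6, 0.7, 3.9]
width: 0.036
gripper_force: 44.9
```

{"api": "arm_command", "payload": {"commands": [{"tx":0,"ty":0,"tz":-0.02,"twist":0},{"tx":0,"ty":0,"tz":-0.05,"twist":0},{"tx":0,"ty":0,"tz":-0.1,"twist":0},{"tx":0,"ty":0,"tz":-0.17,"twist":0},{"tx":0,"ty":0,"tz":-0.27,"twist":0},{"tx":0,"ty":0,"tz":-0.39,"twist":0},{"tx":0,"ty":0,"tz":-0.5,"twist":0},{"tx":0,"ty":0,"tz":-0.56,"twist":0}]}}

```text
t: 10.22
eef_pos: [0.6255, 0.0249, 0.2273]
ee_rot: [-3.137, -0.0, -1.473]
force: [0.6, 0.1, -1.5]
width: 0.0362
gripper_force: 44.9
```

Run:
```python
from h import *
s=get_state();print(s['force'],s['width'],s['t'])
plan((.56,.19,.222,.06-.8),(.522,.338,.17,.06),(.522,.338,.076,.06))
```

```text
[ 0.5669  0.0531 -1.5229] 0.03622837315492393 10.2167
now [0.6255 0.0249 0.2273] -1.4728
tx -0.683 ty 0.196 tz 0.021 twist -0.2332  dist 0.178
tx -0.511 ty -0.335 tz 0.208 twist -0.2546  dist 0.161
tx 0.000 ty 0.000 tz 0.376 twist -0.0000  dist 0.094
```

{"api": "arm_command", "payload": {"commands": [{"tx":-0.09,"ty":0.025,"tz":0,"twist":-0.03},{"tx":-0.18,"ty":0.05,"tz":0,"twist":-0.06},{"tx":-0.27,"ty":0.075,"tz":0,"twist":-0.09},{"tx":-0.36,"ty":0.1,"tz":0,"twist":-0.12},{"tx":-0.45,"ty":0.125,"tz":0,"twist":-0.15},{"tx":-0.54,"ty":0.15,"tz":0,"twist":-0.18},{"tx":-0.62,"ty":0.175,"tz":0,"twist":-0.21},{"tx":-0.68,"ty":0.196,"tz":0,"twist":-0.233}]}}

```text
t: 10.88
eef_pos: [0.5583, 0.1907, 0.2235]
ee_rot: [-3.141, -0.0, -0.736]
force: [0.4, -0.7, -0.4]
width: 0.0355
gripper_force: 44.9
```

{"api": "arm_command", "payload": {"commands": [{"tx":-0.07,"ty":-0.05,"tz":0,"twist":-0.034},{"tx":-0.15,"ty":-0.1,"tz":0,"twist":-0.068},{"tx":-0.22,"ty":-0.15,"tz":0,"twist":-0.1},{"tx":-0.3,"ty":-0.2,"tz":0.02,"twist":-0.136},{"tx":-0.38,"ty":-0.25,"tz":0.06,"twist":-0.17},{"tx":-0.45,"ty":-0.3,"tz":0.12,"twist":-0.204},{"tx":-0.51,"ty":-0.335,"tz":0.17,"twist":-0.238},{"tx":-0.51,"ty":-0.335,"tz":0.2,"twist":-0.255}]}}

```text
t: 11.55
eef_pos: [0.5202, 0.3396, 0.1717]
ee_rot: [3.141, 0.001, 0.068]
force: [1.0, -1.1, -1.8]
width: 0.0356
gripper_force: 44.9
```

Run:
```python
from h import *
save('top','t2');save('wrist','w6')
plan((.522,.338,.077,.06))
```

```text
now [0.5204 0.3372 0.1715] 0.0618
tx 0.007 ty -0.003 tz 0.378 twist 0.0006  dist 0.095
```

View pics/w6.png

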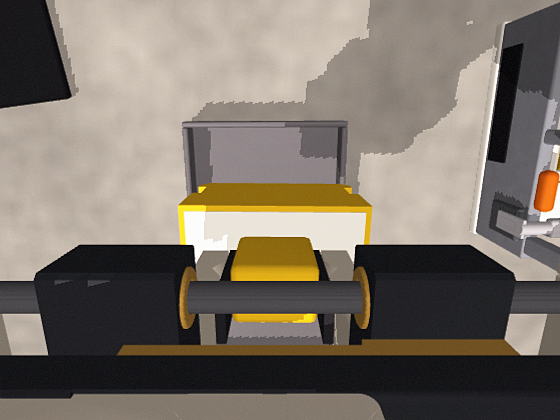

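The tray's side walls at columns 185 and 347 and its far wall at row 123 are square to the carried cassette, which sits about 5 mm right of centre. Lowering it with a small shift left.

{"api": "arm_command", "payload": {"commands": [{"tx":0.007,"ty":-0.02,"tz":0.08,"twist":0},{"tx":0.007,"ty":-0.02,"tz":0.16,"twist":0},{"tx":0.007,"ty":-0.02,"tz":0.23,"twist":0},{"tx":0.007,"ty":-0.02,"tz":0.29,"twist":0},{"tx":0.007,"ty":-0.02,"tz":0.335,"twist":0},{"tx":0.007,"ty":-0.02,"tz":0.36,"twist":0},{"tx":0.007,"ty":-0.02,"tz":0.378,"twist":0},{"tx":0.007,"ty":-0.02,"tz":0.378,"twist":0}]}}

```text
t: 12.32
eef_pos: [0.5231, 0.3421, 0.0781]
ee_rot: [3.141, 0.0, 0.059]
force: [0.4, 0.5, -1.6]
width: 0.0355
gripper_force: 44.9
```

{"api": "arm_command", "payload": {"commands": [{"tx":0,"ty":0,"tz":0,"twist":0},{"tx":0,"ty":0,"tz":0,"twist":0},{"tx":0,"ty":0,"tz":0,"twist":0},{"tx":0,"ty":0,"tz":0,"twist":0},{"tx":0,"ty":0,"tz":-0.05,"twist":0},{"tx":0,"ty":0,"tz":-0.17,"twist":0},{"tx":0,"ty":0,"tz":-0.3,"twist":0},{"tx":0,"ty":0,"tz":-0.42,"twist":0}], "claw": 0.7}}

```text
t: 12.98
eef_pos: [0.523, 0.3422, 0.1851]
ee_rot: [3.141, -0.0, 0.06]
force: [0.4, 0.9, -0.3]
width: 0.0613
gripper_force: 0.0
```

Run:
```python
from h import *
s=get_state();print(s['force'],s['width'],s['t'])
Y=.096-np.pi/2
plan((.57,.21,.19,Y+.78),(.616,.1,.17,Y),(.616,.1,.083,Y),(.616,.1,.225,Y),(.55,.22,.222,.06-.78),(.412,.334,.172,.06),(.412,.334,.077,.06))
```

```text
[ 0.4074  0.8697 -0.3386] 0.06127237534772944 12.9833
now [0.523  0.3422 0.1851] 0.06
tx 0.156 ty 0.539 tz -0.019 twist 0.2403  dist 0.140
tx 0.423 ty 0.220 tz 0.080 twist 0.2483  dist 0.121
tx 0.000 ty -0.000 tz 0.348 twist -0.0000  dist 0.087
tx 0.000 ty -0.000 tz -0.568 twist -0.0000  dist 0.142
tx -0.503 ty 0.217 tz 0.012 twist -0.2403  dist 0.137
tx -0.716 ty 0.021 tz 0.200 twist -0.2483  dist 0.186
tx 0.000 ty 0.000 tz 0.380 twist -0.0000  dist 0.095
```

{"api": "arm_command", "payload": {"commands": [{"tx":0.02,"ty":0.07,"tz":-0.01,"twist":0.03},{"tx":0.04,"ty":0.14,"tz":-0.02,"twist":0.06},{"tx":0.06,"ty":0.21,"tz":-0.02,"twist":0.09},{"tx":0.08,"ty":0.28,"tz":-0.02,"twist":0.12},{"tx":0.1,"ty":0.35,"tz":-0.02,"twist":0.15},{"tx":0.12,"ty":0.42,"tz":-0.02,"twist":0.18},{"tx":0.14,"ty":0.49,"tz":-0.02,"twist":0.21},{"tx":0.156,"ty":0.54,"tz":-0.02,"twist":0.24}]}}

```text
t: 13.65
eef_pos: [0.5703, 0.2087, 0.1889]
ee_rot: [-3.141, -0.0, -0.699]
force: [-0.1, -0.1, 0.7]
width: 0.0609
gripper_force: 0.0
```

{"api": "arm_command", "payload": {"commands": [{"tx":0.06,"ty":0.03,"tz":0,"twist":0.036},{"tx":0.12,"ty":0.06,"tz":0,"twist":0.072},{"tx":0.18,"ty":0.1,"tz":0,"twist":0.108},{"tx":0.25,"ty":0.13,"tz":0.02,"twist":0.144},{"tx":0.32,"ty":0.17,"tz":0.04,"twist":0.18},{"tx":0.38,"ty":0.2,"tz":0.06,"twist":0.216},{"tx":0.42,"ty":0.22,"tz":0.08,"twist":0.248},{"tx":0.423,"ty":0.22,"tz":0.08,"twist":0.248}]}}

```text
t: 14.32
eef_pos: [0.6161, 0.0981, 0.1676]
ee_rot: [3.14, -0.0, -1.48]
force: [-0.5, 0.1, 0.7]
width: 0.0613
gripper_force: 0.0
```

Run:
```python
from h import *
s=get_state();print(s['force'],s['width'],s['t'])
save('wrist','w7')
for n in('noon0','bay0'):
  for r in spot_point(n,'wrist')[:4]: print(n,round(r['score'],2),np.array(r['uv']),px2w('wrist',r['uv'],.012))
plan((.616,.1,.083,.096-np.pi/2))
```

```text
[-0.512   0.0786  0.7491] 0.06127909112021132 14.3167
noon0 0.88 [273.6 196.5] [0.6166 0.0984 0.012 ]
bay0 0.86 [273.8 114.4] [0.6237 0.0264 0.012 ]
bay0 0.63 [274.6  13.5] [ 0.6308 -0.0518  0.012 ]
now [0.6162 0.1002 0.1687] -1.4707
tx 0.001 ty 0.001 tz 0.343 twist 0.0013  dist 0.086
```

{"api": "arm_command", "payload": {"commands": [{"tx":0.004,"ty":0,"tz":0.1,"twist":0.001},{"tx":0.004,"ty":0,"tz":0.2,"twist":0.001},{"tx":0.004,"ty":0,"tz":0.26,"twist":0.001},{"tx":0.004,"ty":0,"tz":0.31,"twist":0.001},{"tx":0.004,"ty":0,"tz":0.335,"twist":0.001},{"tx":0.004,"ty":0,"tz":0.34,"twist":0.001},{"tx":0.004,"ty":0,"tz":0.34,"twist":0.001},{"tx":0.004,"ty":0,"tz":0.34,"twist":0.001}]}}

```text
t: 15.13
eef_pos: [0.6168, 0.0996, 0.0844]
ee_rot: [-3.14, 0.0, -1.475]
force: [-0.1, 0.2, 0.5]
width: 0.0615
gripper_force: 0.0
```

{"api": "arm_command", "payload": {"commands": [{"tx":0,"ty":0,"tz":0,"twist":0},{"tx":0,"ty":0,"tz":0,"twist":0},{"tx":0,"ty":0,"tz":0,"twist":0},{"tx":0,"ty":0,"tz":0,"twist":0},{"tx":0,"ty":0,"tz":0,"twist":0},{"tx":0,"ty":0,"tz":0,"twist":0},{"tx":0,"ty":0,"tz":0,"twist":0},{"tx":0,"ty":0,"tz":0,"twist":0}], "claw": 0, "grip_force": 45}}

```text
t: 15.8
eef_pos: [0.6166, 0.0991, 0.0837]
ee_rot: [-3.141, 0.0, -1.476]
force: [1.5, -0.2, 2.9]
width: 0.0355
gripper_force: 45.0
```

{"api": "arm_command", "payload": {"commands": [{"tx":0,"ty":0,"tz":-0.02,"twist":0},{"tx":0,"ty":0,"tz":-0.05,"twist":0},{"tx":0,"ty":0,"tz":-0.1,"twist":0},{"tx":0,"ty":0,"tz":-0.17,"twist":0},{"tx":0,"ty":0,"tz":-0.27,"twist":0},{"tx":0,"ty":0,"tz":-0.39,"twist":0},{"tx":0,"ty":0,"tz":-0.5,"twist":0},{"tx":0,"ty":0,"tz":-0.57,"twist":0}]}}

```text
t: 16.47
eef_pos: [0.6163, 0.0989, 0.2286]
ee_rot: [-3.14, 0.0, -1.476]
force: [1.4, -0.3, -2.6]
width: 0.0357
gripper_force: 45.0
```

{"api": "arm_command", "payload": {"commands": [{"tx":-0.06,"ty":0.025,"tz":0,"twist":-0.03},{"tx":-0.12,"ty":0.05,"tz":0,"twist":-0.06},{"tx":-0.18,"ty":0.075,"tz":0,"twist":-0.09},{"tx":-0.25,"ty":0.1,"tz":0,"twist":-0.12},{"tx":-0.32,"ty":0.13,"tz":0,"twist":-0.15},{"tx":-0.39,"ty":0.16,"tz":0,"twist":-0.18},{"tx":-0.45,"ty":0.19,"tz":0,"twist":-0.21},{"tx":-0.5,"ty":0.217,"tz":0,"twist":-0.24}]}}

```text
t: 17.13
eef_pos: [0.5489, 0.2189, 0.2252]
ee_rot: [3.14, 0.001, -0.718]
force: [-0.1, 0.3, -2.7]
width: 0.0357
gripper_force: 45.0
```

{"api": "arm_command", "payload": {"commands": [{"tx":-0.1,"ty":0.003,"tz":0,"twist":-0.034},{"tx":-0.2,"ty":0.006,"tz":0,"twist":-0.068},{"tx":-0.3,"ty":0.009,"tz":0,"twist":-0.1},{"tx":-0.4,"ty":0.012,"tz":0,"twist":-0.136},{"tx":-0.5,"ty":0.015,"tz":0,"twist":-0.17},{"tx":-0.6,"ty":0.018,"tz":0.05,"twist":-0.204},{"tx":-0.68,"ty":0.021,"tz":0.1,"twist":-0.238},{"tx":-0.716,"ty":0.021,"tz":0.16,"twist":-0.248}]}}

```text
t: 17.8
eef_pos: [0.4105, 0.3336, 0.1857]
ee_rot: [-3.141, 0.001, 0.064]
force: [-0.7, -0.6, -1.7]
width: 0.036
gripper_force: 45.0
```

Run:
```python
from h import *
s=get_state();print(s['force'],s['width'],s['t'])
plan((.412,.334,.077,.06))
```

```text
[-0.6777 -0.6007 -1.6754] 0.0359897332762849 17.8
now [0.4105 0.3336 0.1857] 0.0643
tx 0.006 ty -0.001 tz 0.435 twist 0.0014  dist 0.109
```

{"api": "arm_command", "payload": {"commands": [{"tx":0.006,"ty":0,"tz":0.1,"twist":0},{"tx":0.006,"ty":0,"tz":0.2,"twist":0},{"tx":0.006,"ty":0,"tz":0.28,"twist":0},{"tx":0.006,"ty":0,"tz":0.34,"twist":0},{"tx":0.006,"ty":0,"tz":0.39,"twist":0},{"tx":0.006,"ty":0,"tz":0.42,"twist":0},{"tx":0.006,"ty":0,"tz":0.433,"twist":0},{"tx":0.006,"ty":0,"tz":0.433,"twist":0}]}}

```text
t: 18.47
eef_pos: [0.4138, 0.3323, 0.0775]
ee_rot: [3.14, 0.001, 0.057]
force: [0.0, -0.2, -1.8]
width: 0.036
gripper_force: 45.0
```

{"api": "arm_command", "payload": {"commands": [{"tx":0,"ty":0,"tz":0,"twist":0},{"tx":0,"ty":0,"tz":0,"twist":0},{"tx":0,"ty":0,"tz":0,"twist":0},{"tx":0,"ty":0,"tz":0,"twist":0},{"tx":0,"ty":0,"tz":-0.05,"twist":0},{"tx":0,"ty":0,"tz":-0.17,"twist":0},{"tx":0,"ty":0,"tz":-0.3,"twist":0},{"tx":0,"ty":0,"tz":-0.45,"twist":0}], "claw": 0.8}}

```text
t: 19.13
eef_pos: [0.4135, 0.332, 0.1905]
ee_rot: [3.14, 0.001, 0.057]
force: [0.9, 1.0, 0.9]
width: 0.0699
gripper_force: 0.0
```

Run:
```python
from h import *
s=get_state();print(s['force'],s['width'],s['t'])
save('top','t3')
for n in('evening0','noon0'):
  for r in spot_point(n,'top')[:4]: print(n,round(r['score'],2),np.array(r['uv']),px2w('top',r['uv'],0.0))
Y=-np.pi/2
plan((.45,.12,.23,Y/2),(.43,-.1,.23,Y),(.43,-.19,.23,Y))
```

```text
[0.8581 1.0164 0.8959] 0.0699404091590687 19.1333
evening0 0.93 [431.3 298.6] [ 0.4553 -0.3655  0.    ]
evening0 0.77 [367.1 305.6] [ 0.4351 -0.2194  0.    ]
evening0 0.7 [127.5 260.2] [0.5201 0.334  0.    ]
evening0 0.45 [263.  274.8] [0.4967 0.0189 0.    ]
noon0 0.85 [126.9 257.6] [0.5261 0.3361 0.    ]
noon0 0.71 [120.6 285.6] [0.4618 0.3429 0.    ]
noon0 0.56 [121.8 306.2] [0.4161 0.3347 0.    ]
noon0 0.43 [264.  274.1] [0.4983 0.0167 0.    ]
now [0.4154 0.3345 0.1937] 0.057
tx 0.089 ty 0.864 tz -0.145 twist 0.2682  dist 0.220
tx 0.566 ty 0.679 tz -0.000 twist 0.2500  dist 0.221
tx 0.360 ty 0.000 tz -0.000 twist -0.0000  dist 0.090
```

View pics/t3.png

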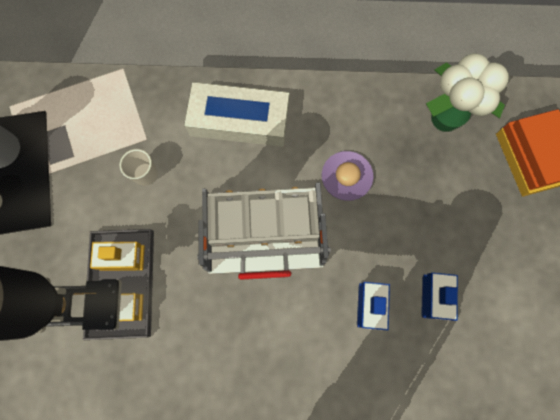

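Both yellow cassettes stand in the tray at (116,255) and (115,307), and all bays are empty. The blue ones are still at (374,305) and (441,297). Heading for the nearer one.

{"api": "arm_command", "payload": {"commands": [{"tx":0.01,"ty":0.1,"tz":-0.02,"twist":0.034},{"tx":0.02,"ty":0.22,"tz":-0.04,"twist":0.068},{"tx":0.03,"ty":0.34,"tz":-0.06,"twist":0.1},{"tx":0.04,"ty":0.46,"tz":-0.08,"twist":0.136},{"tx":0.05,"ty":0.58,"tz":-0.1,"twist":0.17},{"tx":0.06,"ty":0.7,"tz":-0.12,"twist":0.2},{"tx":0.08,"ty":0.8,"tz":-0.14,"twist":0.235},{"tx":0.09,"ty":0.864,"tz":-0.15,"twist":0.268}]}}

```text
t: 19.95
eef_pos: [0.4487, 0.1163, 0.2275]
ee_rot: [3.141, 0.0, -0.791]
force: [0.5, 0.1, -0.2]
width: 0.0702
gripper_force: 0.0
```

{"api": "arm_command", "payload": {"commands": [{"tx":0.07,"ty":0.08,"tz":0,"twist":0.032},{"tx":0.14,"ty":0.17,"tz":0,"twist":0.064},{"tx":0.22,"ty":0.26,"tz":0,"twist":0.096},{"tx":0.3,"ty":0.35,"tz":0,"twist":0.13},{"tx":0.38,"ty":0.45,"tz":0,"twist":0.16},{"tx":0.46,"ty":0.55,"tz":0,"twist":0.195},{"tx":0.53,"ty":0.63,"tz":0,"twist":0.23},{"tx":0.566,"ty":0.68,"tz":0,"twist":0.25}]}}

```text
t: 20.62
eef_pos: [0.4277, -0.104, 0.2268]
ee_rot: [3.14, -0.0, -1.578]
force: [0.1, -0.1, 0.2]
width: 0.0701
gripper_force: 0.0
```

Run:
```python
from h import *
s=get_state();print(s['force'],s['width'],s['t'],s['eef_pos'],s['q'])
save('wrist','w8')
for r in spot_point('evening0','wrist')[:4]: print(round(r['score'],2),np.array(r['uv']),px2w('wrist',r['uv'],0.0))
for r in regions_of('evening0','wrist')[:3]:
  m=r['region'].astype(np.uint8)
  print(round(r['score'],2),r['rect'])
```

```text
[ 0.1365 -0.0566  0.2258] 0.07006538610254999 20.6167 [ 0.4277 -0.104   0.2268] [ 0.2123 -0.0398 -0.474  -0.0001 -1.1377 -0.2195]
0.64 [264.3  64. ] [ 0.4365 -0.2283  0.    ]
```

View pics/w8.png

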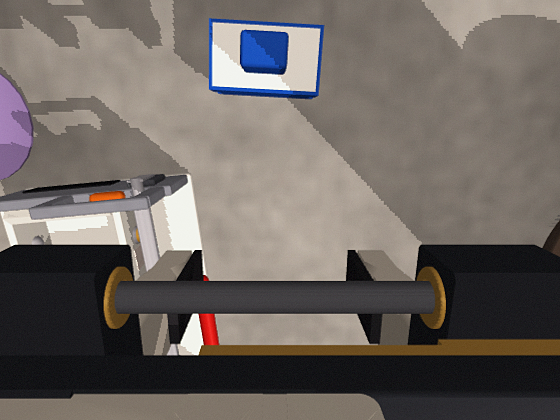

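The blue cassette's top face has corners at about (210,20), (324,26), (319,95) and (211,89). Computing its pose.

Run:
```python
from h import *
W=np.array([px2w('wrist',p,.062) for p in [(210,20),(324,26),(319,95),(211,89)]]);print(W,W.mean(0))
for i in range(4):
    e=W[(i+1)%4]-W[i];print(np.linalg.norm(e),np.arctan2(e[1],e[0]))
c=W.mean(0);e=W[0]-W[1]+W[3]-W[2];a=np.arctan2(e[1],e[0]);print('yaw own x',a)
plan((c[0],c[1],.14,a-np.pi/2),(c[0],c[1],.0715,a-np.pi/2))
```

```text
[[ 0.4807 -0.2529  0.062 ]
 [ 0.3855 -0.2482  0.062 ]
 [ 0.388  -0.1934  0.062 ]
 [ 0.4826 -0.1986  0.062 ]] [ 0.4342 -0.2233  0.062 ]
0.09529697839424961 3.0916451203945403
0.05485511457350865 1.5254864123695069
0.09474806222482314 -0.05523268421363014
0.05435972464684152 -1.6059412640498083
yaw own x -0.052582476009593634
now [ 0.428  -0.1028  0.2268] -1.5728
tx 0.482 ty -0.026 tz 0.347 twist 0.0161  dist 0.149
tx -0.000 ty 0.000 tz 0.274 twist -0.0000  dist 0.069
```

{"api": "arm_command", "payload": {"commands": [{"tx":0.1,"ty":-0.007,"tz":0.05,"twist":0.004},{"tx":0.2,"ty":-0.014,"tz":0.1,"twist":0.008},{"tx":0.3,"ty":-0.02,"tz":0.17,"twist":0.012},{"tx":0.4,"ty":-0.024,"tz":0.24,"twist":0.016},{"tx":0.46,"ty":-0.026,"tz":0.3,"twist":0.016},{"tx":0.482,"ty":-0.026,"tz":0.347,"twist":0.016},{"tx":0.482,"ty":-0.026,"tz":0.347,"twist":0.016},{"tx":0.482,"ty":-0.026,"tz":0.347,"twist":0.016}]}}

```text
t: 21.43
eef_pos: [0.4349, -0.2219, 0.1401]
ee_rot: [3.139, 0.0, -1.62]
force: [0.8, 0.0, 0.1]
width: 0.0702
gripper_force: 0.0
```

{"api": "arm_command", "payload": {"commands": [{"tx":0,"ty":0,"tz":0.06,"twist":0},{"tx":0,"ty":0,"tz":0.12,"twist":0},{"tx":0,"ty":0,"tz":0.18,"twist":0},{"tx":0,"ty":0,"tz":0.23,"twist":0},{"tx":0,"ty":0,"tz":0.26,"twist":0},{"tx":0,"ty":0,"tz":0.27,"twist":0},{"tx":0,"ty":0,"tz":0.27,"twist":0},{"tx":0,"ty":0,"tz":0.27,"twist":0}]}}

```text
t: 22.1
eef_pos: [0.436, -0.2221, 0.0742]
ee_rot: [-3.14, -0.0, -1.62]
force: [0.3, 0.6, 0.4]
width: 0.0707
gripper_force: 0.0
```

{"api": "arm_command", "payload": {"commands": [{"tx":0,"ty":0,"tz":0,"twist":0},{"tx":0,"ty":0,"tz":0,"twist":0},{"tx":0,"ty":0,"tz":0,"twist":0},{"tx":0,"ty":0,"tz":0,"twist":0},{"tx":0,"ty":0,"tz":0,"twist":0},{"tx":0,"ty":0,"tz":0,"twist":0},{"tx":0,"ty":0,"tz":0,"twist":0},{"tx":0,"ty":0,"tz":0,"twist":0}], "claw": 0, "grip_force": 50}}

```text
t: 22.77
eef_pos: [0.4352, -0.2224, 0.0734]
ee_rot: [3.142, -0.0, -1.621]
force: [-0.8, 0.3, 1.4]
width: 0.0358
gripper_force: 49.9
```

{"api": "arm_command", "payload": {"commands": [{"tx":0,"ty":0,"tz":-0.05,"twist":0},{"tx":0,"ty":0,"tz":-0.12,"twist":0},{"tx":0,"ty":0,"tz":-0.2,"twist":0},{"tx":0,"ty":0,"tz":-0.3,"twist":0},{"tx":0,"ty":0,"tz":-0.4,"twist":0},{"tx":0,"ty":0,"tz":-0.5,"twist":0},{"tx":0,"ty":0,"tz":-0.57,"twist":0},{"tx":0,"ty":0,"tz":-0.6,"twist":0}]}}

```text
t: 23.43
eef_pos: [0.4361, -0.2225, 0.2257]
ee_rot: [-3.138, -0.0, -1.621]
force: [0.2, 0.2, -3.1]
width: 0.0356
gripper_force: 49.9
```

Run:
```python
from h import *
s=get_state();print(s['force'],s['width'],s['t'],s['eef_pos'],s['q'])
save('wrist','w9')
Y=.1-np.pi/2
plan((.54,-.12,.222,Y),(.6315,-.051,.215,Y))
```

```text
[ 0.2085  0.2266 -3.0505] 0.035645617778721106 23.4333 [ 0.4361 -0.2225  0.2257] [-0.069   0.0482 -0.3884  0.0004 -1.1309  0.0189]
now [ 0.4362 -0.2225  0.2257] -1.6206
tx -0.430 ty -0.394 tz 0.015 twist -0.0477  dist 0.146
tx -0.238 ty -0.392 tz 0.028 twist -0.0000  dist 0.115
```

View pics/w9.png

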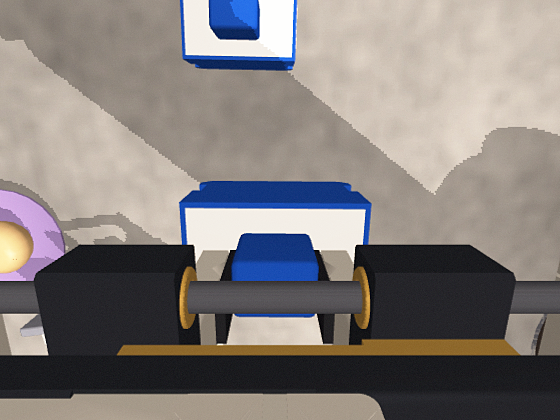

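The blue cassette is held level, with its front top edge at row 204, columns 180–371. I'll check its offset in the grip and carry it over bay0.

{"api": "arm_command", "payload": {"commands": [{"tx":-0.06,"ty":-0.05,"tz":0,"twist":-0.006},{"tx":-0.12,"ty":-0.1,"tz":0,"twist":-0.012},{"tx":-0.18,"ty":-0.16,"tz":0,"twist":-0.018},{"tx":-0.24,"ty":-0.22,"tz":0,"twist":-0.024},{"tx":-0.3,"ty":-0.28,"tz":0,"twist":-0.03},{"tx":-0.36,"ty":-0.33,"tz":0,"twist":-0.036},{"tx":-0.41,"ty":-0.37,"tz":0,"twist":-0.042},{"tx":-0.43,"ty":-0.394,"tz":0,"twist":-0.048}]}}

```text
t: 24.15
eef_pos: [0.5394, -0.1184, 0.2216]
ee_rot: [3.139, 0.0, -1.468]
force: [0.6, 0.1, -1.8]
width: 0.0357
gripper_force: 49.9
```

{"api": "arm_command", "payload": {"commands": [{"tx":-0.04,"ty":-0.06,"tz":0,"twist":0},{"tx":-0.08,"ty":-0.13,"tz":0,"twist":0},{"tx":-0.12,"ty":-0.2,"tz":0,"twist":0},{"tx":-0.16,"ty":-0.27,"tz":0,"twist":0},{"tx":-0.2,"ty":-0.33,"tz":0,"twist":0},{"tx":-0.23,"ty":-0.375,"tz":0.02,"twist":0},{"tx":-0.238,"ty":-0.392,"tz":0.04,"twist":0},{"tx":-0.238,"ty":-0.392,"tz":0.04,"twist":0}]}}

```text
t: 24.82
eef_pos: [0.6302, -0.0502, 0.2108]
ee_rot: [3.138, 0.0, -1.47]
force: [-0.4, -0.1, -2.9]
width: 0.0357
gripper_force: 49.9
```

Run:
```python
from h import *
s=get_state();print(s['t'],s['force'])
f=save('wrist','w10')
p=s['eef_pos'];y=s['ee_rot'][2];zt=p[2]-.0735+.062
tx=np.array([np.cos(y),np.sin(y),0]);ty=np.array([np.sin(y),-np.cos(y),0])
for uv in [(180,203.5),(371,205)]:
    w=px2w('wrist',uv,zt)-p; print('edge in tool',w@tx,w@ty)
plan((.6315,-.051,.15,.1-np.pi/2))
for n in('bay0','carrier'):
  for r in spot_point(n,'wrist')[:4]: print(n,round(r['score'],2),np.array(r['uv']),px2w('wrist',r['uv'],.012))
```

```text
24.8167 [-0.4142 -0.1152 -2.9197]
edge in tool 0.030372896219854038 -0.04640891640969204
edge in tool 0.02942700177087572 0.04975539625065262
now [ 0.6297 -0.0508  0.2116] -1.47
tx 0.001 ty -0.007 tz 0.246 twist 0.0002  dist 0.062
bay0 0.78 [275.4 184.7] [ 0.6282 -0.0555  0.012 ]
bay0 0.63 [272.2 317.1] [0.6162 0.0998 0.012 ]
```

View pics/w10.png

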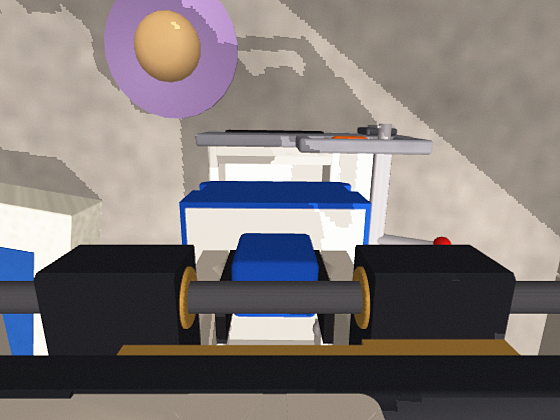

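The cassette is over bay0, its front edge at row 205, columns 181–369. Lowering to just above the bay rim.

{"api": "arm_command", "payload": {"commands": [{"tx":-0.003,"ty":-0.008,"tz":0.06,"twist":0},{"tx":-0.003,"ty":-0.008,"tz":0.12,"twist":0},{"tx":-0.003,"ty":-0.008,"tz":0.18,"twist":0},{"tx":-0.003,"ty":-0.008,"tz":0.23,"twist":0},{"tx":-0.003,"ty":-0.008,"tz":0.26,"twist":0},{"tx":-0.003,"ty":-0.008,"tz":0.28,"twist":0},{"tx":-0.003,"ty":-0.008,"tz":0.28,"twist":0},{"tx":-0.003,"ty":-0.008,"tz":0.28,"twist":0}]}}

```text
t: 25.63
eef_pos: [0.6326, -0.0502, 0.144]
ee_rot: [-3.141, -0.0, -1.47]
force: [0.7, 0.8, -3.3]
width: 0.036
gripper_force: 49.9
```

Run:
```python
from h import *
P=[]
for i in range(3):
    save('wrist','w11');s=get_state();P.append([*s['eef_pos'],s['ee_rot'][2]])
print(np.mean(P,0),np.std(P,0),s['force'])
# crop bay area enlarged
f=cv2.imread('pics/w11.png')[100:260,150:420];cv2.imwrite('pics/w11c.png',cv2.resize(f,None,fx=2.9,fy=2.9))
```

```text
[ 0.6329 -0.0499  0.1443 -1.47  ] [0.     0.0001 0.     0.0001] [-0.535   0.5074 -1.9853]
```

View pics/w11c.png

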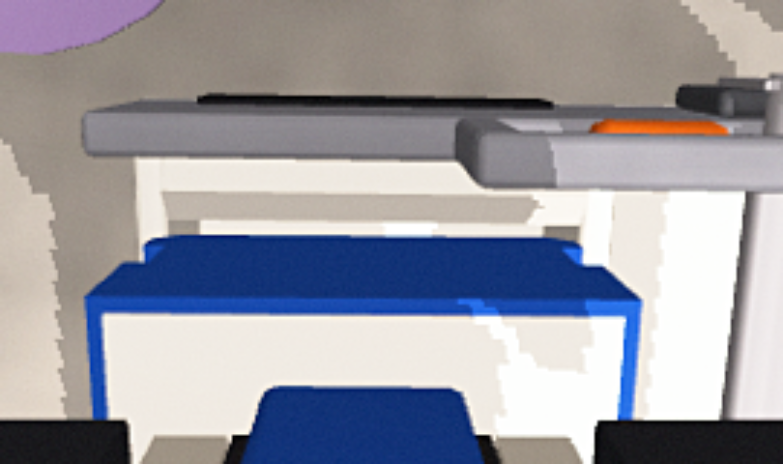

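The crop shows the cassette's lower edge spanning x 145–582, and the bay walls' outer edges at about 135 and 610. That puts the bay centre 1–2 mm to the right, so I'll measure the edges.

Run:
```python
from h import *
f=cv2.imread('pics/w11.png').astype(int)
for r in (164,168,170,174,178,188):
    print(r,'L',[tuple(f[r,c][::-1]) for c in range(192,212,1)][::1] if r in(170,) else f[r,190:214].sum(1)//3,'R',f[r,340:372].sum(1)//3)
s=get_state();p=s['eef_pos']
y=s['ee_rot'][2]
tx=np.array([np.cos(y),np.sin(y),0]);ty=np.array([np.sin(y),-np.cos(y),0])
# projected: cassette lower front edge corners and bay rim (z=.062) corners if perfectly centred under TCP
for nm,hx,a,z in [('cas bottom',.048,.028,p[2]-.0735),('bay in',.04925,.030,.062),('bay in deep',.04925,.030,.012),('base outer',.0925,.132,.0)]:
    print(nm,[w2px('wrist',p+tx*a+ty*q*hx+np.array([0,0,z-p[2]])) for q in(-1,1)])
```

```text
164 L [147 147 149 146 146 140 150 217 229 234 233 234 234 236 236 231 233 233
 235 235 234 234 235 235] R [100 110 149 158 154 156 155 155 153 155 156 154 156 156 154 161 155 148
 149 147 149 149 149 155 156 153 154 155 158 158 159 155]
168 L [150 151 149 149 149 143 149 220 229 234 232 233 235 236 237 231 180 176
 181 182 183 183 181 181] R [247 247 247 247 247 247 248 248 246 247 247 246 247 252 253 253 253 253
 253 254 254 241 233 234 235 235 235 235 234 234 234 234]
170 L [(np.int64(158), np.int64(150), np.int64(138)), (np.int64(163), np.int64(152), np.int64(141)), (np.int64(160), np.int64(152), np.int64(141)), (np.int64(155), np.int64(144), np.int64(133)), (np.int64(172), np.int64(163), np.int64(151)), (np.int64(226), np.int64(216), np.int64(203)), (np.int64(234), np.int64(227), np.int64(215)), (np.int64(241), np.int64(236), np.int64(229)), (np.int64(239), np.int64(233), np.int64(227)), (np.int64(239), np.int64(234), np.int64(227)), (np.int64(242), np.int64(236), np.int64(228)), (np.int64(242), np.int64(236), np.int64(229)), (np.int64(242), np.int64(237), np.int64(230)), (np.in
[... 746 characters left out ...]
32 233 237 235 236 229 217
 151 148 148 152 150 149] R [113 112 112 109 111 113 110 112 107 132 215 244 253 253 253 253 253 253
 254 254 253 232 234 234 234 234 234 233 235 234 233 234]
188 L [154 153 155 161 159 159 153 158 233 197  75  92  88  68  58  59  61  60
  64  61  61  60  61  64] R [ 62  65  62  64  56  60 101 129 128 118 163 251 254 254 253 253 253 253
 254 255 231 234 235 234 234 234 234 234 234 233 233 233]
cas bottom [array([202.6411, 184.5605]), array([345.1539, 184.4962])]
bay in [array([203.2006, 179.4054]), array([344.6548, 179.3381])]
bay in deep [array([215.0469, 169.2069]), array([333.1032, 169.1448])]
base outer [array([157.0213,  38.3916]), array([391.0584,  38.1195])]
```

Run:
```python
from h import *
s=get_state();p=s['eef_pos'];y=s['ee_rot'][2]
tx=np.array([np.cos(y),np.sin(y),0])
for nm,a,z in [('ridge',.038,.070),('inner edge',.030,.062),('cas top edge',.028,p[2]-.0115),('cas bottom edge',.028,p[2]-.0735),('cheek in',.046,.077),('cheek out',.056,.077)]:
    print(nm,[w2px('wrist',p+tx*(a+d)+np.array([0,0,z-p[2]]))[1].round(1) for d in(0,.001)])
f=cv2.imread('pics/w11.png').astype(int);print(f[130:210,230].sum(1)//3)
```

```text
ridge [np.float64(169.6), np.float64(168.1)]
inner edge [np.float64(179.4), np.float64(177.9)]
cas top edge [np.float64(207.3), np.float64(205.3)]
cas bottom edge [np.float64(184.5), np.float64(183.1)]
cheek in [np.float64(158.7), np.float64(157.1)]
cheek out [np.float64(142.9), np.float64(141.3)]
[139 139  95   0  18  32  83  93  95 118 141 142 142 141 141 141 138 140
 139 139 135 137 121 102 154 246 234 231 232 231 232 231 231 231 234 231
 189 176 182 180 183 179 183 182 179 188 233 237 236 242 246  39  58  61
  61  62  60  63  62  64  57  62  62  61  62  63  66  64  61  60  59  63
  76  97  93  90  85  88 164 247]
```

In y everything is aligned (cassette and bay share the same 2.3 mm camera offset). In x I'll shift 2.5 mm toward the robot, then insert gently.

{"api": "arm_command", "payload": {"commands": [{"tx":0,"ty":0.01,"tz":0,"twist":0},{"tx":0,"ty":0.01,"tz":0,"twist":0},{"tx":0,"ty":0.01,"tz":0.02,"twist":0},{"tx":0,"ty":0.01,"tz":0.035,"twist":0},{"tx":0,"ty":0.01,"tz":0.045,"twist":0},{"tx":0,"ty":0.01,"tz":0.05,"twist":0},{"tx":0,"ty":0.01,"tz":0.055,"twist":0},{"tx":0,"ty":0.01,"tz":0.06,"twist":0}]}}

```text
t: 26.45
eef_pos: [0.6299, -0.0502, 0.1281]
ee_rot: [3.141, -0.0, -1.47]
force: [0.7, -1.3, -2.6]
width: 0.0357
gripper_force: 49.9
```

Run:
```python
from h import *
s=get_state();print(s['eef_pos'],s['ee_rot'],s['force'],s['moment'],s['t'])
```

```text
[ 0.6299 -0.0502  0.1281] [ 3.1414 -0.0001 -1.47  ] [ 0.7015 -1.3401 -2.5644] [0.0374 0.0007 0.0556] 26.45
```

It is inside the rim with no contact force. Pressing down now.

{"api": "arm_command", "payload": {"commands": [{"tx":0,"ty":0,"tz":0.03,"twist":0},{"tx":0,"ty":0,"tz":0.06,"twist":0},{"tx":0,"ty":0,"tz":0.08,"twist":0},{"tx":0,"ty":0,"tz":0.1,"twist":0},{"tx":0,"ty":0,"tz":0.12,"twist":0},{"tx":0,"ty":0,"tz":0.14,"twist":0},{"tx":0,"ty":0,"tz":0.155,"twist":0},{"tx":0,"ty":0,"tz":0.165,"twist":0}]}}

```text
t: 27.12
eef_pos: [0.6297, -0.0501, 0.086]
ee_rot: [3.141, 0.0, -1.47]
force: [-0.2, -1.1, -2.5]
width: 0.036
gripper_force: 49.9
```

{"api": "arm_command", "payload": {"commands": [{"tx":0,"ty":0,"tz":0.004,"twist":0},{"tx":0,"ty":0,"tz":0.008,"twist":0},{"tx":0,"ty":0,"tz":0.012,"twist":0},{"tx":0,"ty":0,"tz":0.014,"twist":0},{"tx":0,"ty":0,"tz":0.014,"twist":0},{"tx":0,"ty":0,"tz":0.014,"twist":0},{"tx":0,"ty":0,"tz":0.014,"twist":0},{"tx":0,"ty":0,"tz":0.014,"twist":0}]}}

```text
t: 27.78
eef_pos: [0.6301, -0.0503, 0.0854]
ee_rot: [-3.14, -0.001, -1.469]
force: [-4.2, 0.8, 10.8]
width: 0.0356
gripper_force: 49.9
```

Run:
```python
from h import *
s=get_state();print(s['eef_pos'],s['ee_rot'],s['force'],s['moment'],s['t'])
plan((.627,-.052,.23,-1.47),(.6,-.17,.23,-1.55),(.50,-.3,.23,-1.62))
```

```text
[ 0.6301 -0.0503  0.0854] [-3.1405 -0.0005 -1.4695] [-4.2283  0.813  10.8339] [0.3587 1.4503 0.015 ] 27.7833
now [ 0.6301 -0.0503  0.0854] -1.4695
tx 0.005 ty 0.013 tz -0.578 twist 0.0002  dist 0.145
tx 0.459 ty 0.155 tz -0.000 twist 0.0255  dist 0.121
tx 0.512 ty 0.411 tz -0.000 twist 0.0223  dist 0.164
```

The cassette is on the floor of bay0: it came past the balls to TCP 0.0855 and pushes back 13 N. Releasing and heading for the second blue one.

{"api": "arm_command", "payload": {"commands": [{"tx":0,"ty":0,"tz":0,"twist":0},{"tx":0,"ty":0,"tz":0,"twist":0},{"tx":0,"ty":0,"tz":0,"twist":0},{"tx":0,"ty":0,"tz":-0.05,"twist":0},{"tx":0,"ty":0,"tz":-0.17,"twist":0},{"tx":0,"ty":0,"tz":-0.3,"twist":0},{"tx":0,"ty":0,"tz":-0.45,"twist":0},{"tx":0,"ty":0,"tz":-0.58,"twist":0}], "claw": 0.7}}

```text
t: 28.45
eef_pos: [0.6299, -0.0503, 0.2305]
ee_rot: [-3.142, -0.0, -1.47]
force: [1.4, 0.6, -0.4]
width: 0.0612
gripper_force: 0.0
```

{"api": "arm_command", "payload": {"commands": [{"tx":0.08,"ty":0.06,"tz":0,"twist":0.003},{"tx":0.19,"ty":0.14,"tz":0,"twist":0.01},{"tx":0.3,"ty":0.22,"tz":0,"twist":0.02},{"tx":0.41,"ty":0.3,"tz":0,"twist":0.03},{"tx":0.52,"ty":0.38,"tz":0,"twist":0.04},{"tx":0.63,"ty":0.46,"tz":0,"twist":0.048},{"tx":0.74,"ty":0.53,"tz":0,"twist":0.048},{"tx":0.8,"ty":0.57,"tz":0,"twist":0.048}]}}

```text
t: 29.12
eef_pos: [0.5064, -0.2657, 0.2285]
ee_rot: [3.141, -0.0, -1.622]
force: [1.0, -0.2, -0.1]
width: 0.0614
gripper_force: 0.0
```

Run:
```python
from h import *
save('wrist','w12');s=get_state();print(s['eef_pos'],s['ee_rot'],s['width'],s['t'])
save('top','t4')
for cam in('wrist','top'):
  for r in spot_point('evening0',cam)[:3]: print(cam,round(r['score'],2),np.array(r['uv']),px2w(cam,r['uv'],0.0))
```

```text
[ 0.5056 -0.267   0.2285] [ 3.1406 -0.0004 -1.6233] 0.06128731609038143 29.1667
wrist 0.97 [312.5  82.6] [ 0.4616 -0.3691  0.    ]
top 0.62 [263.4 272.3] [0.5024 0.0183 0.    ]
```

View pics/w12.png

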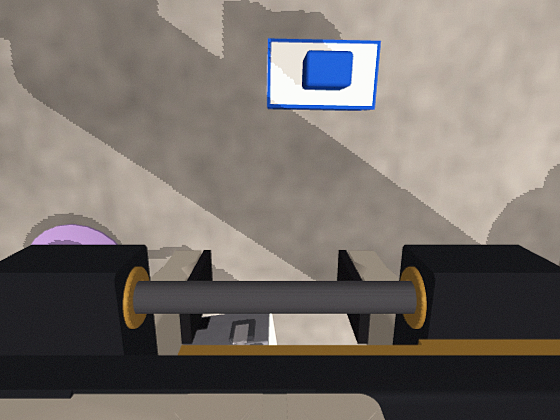

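The second blue cassette's top face has corners at (268,39), (381,41), (376,109) and (267,107).

Run:
```python
from h import *
W=np.array([px2w('wrist',p,.062) for p in [(268,39),(381,41),(376,109),(267,107)]]);print(W.mean(0))
for i in range(2):
    e=W[(i+1)%4]-W[i];print(np.linalg.norm(e))
c=W.mean(0);e=W[0]-W[1]+W[3]-W[2];a=np.arctan2(e[1],e[0]);print('yaw own x',a)
Y=.1-np.pi/2;a-=np.pi/2
plan((c[0],c[1],.14,a),(c[0],c[1],.0735,a),(c[0],c[1],.228,a),(.58,-.19,.228,Y),(.6224,.0253,.228,Y))
```

```text
[ 0.4597 -0.3689  0.062 ]
0.09602356516644164
0.05538212329330714
yaw own x -0.06908824117048266
now [ 0.508  -0.2639  0.2284] -1.6223
tx 0.430 ty 0.171 tz 0.354 twist 0.0056  dist 0.146
tx -0.000 ty 0.000 tz 0.266 twist -0.0000  dist 0.067
tx -0.000 ty 0.000 tz -0.618 twist -0.0000  dist 0.155
tx -0.747 ty -0.431 tz -0.000 twist -0.0538  dist 0.216
tx -0.840 ty -0.255 tz -0.000 twist -0.0000  dist 0.219
```

{"api": "arm_command", "payload": {"commands": [{"tx":0.1,"ty":0.04,"tz":0.05,"twist":0.002},{"tx":0.2,"ty":0.08,"tz":0.1,"twist":0.004},{"tx":0.3,"ty":0.12,"tz":0.17,"twist":0.006},{"tx":0.38,"ty":0.15,"tz":0.24,"twist":0.006},{"tx":0.42,"ty":0.168,"tz":0.3,"twist":0.006},{"tx":0.428,"ty":0.171,"tz":0.35,"twist":0.006},{"tx":0.428,"ty":0.171,"tz":0.35,"twist":0.006},{"tx":0.428,"ty":0.171,"tz":0.35,"twist":0.006}], "claw": 0.8}}

```text
t: 29.98
eef_pos: [0.4604, -0.3676, 0.1405]
ee_rot: [3.14, 0.0, -1.639]
force: [0.5, -0.3, 0.8]
width: 0.0706
gripper_force: 0.0
```

Run:
```python
from h import *
save('wrist','w13')
P=[]
for i in range(2): save('wrist','w13');s=get_state();P.append([*s['eef_pos'],s['ee_rot'][2]])
print(np.array(P))
for r in spot_point('evening0','wrist')[:3]: print(round(r['score'],2),np.array(r['uv']),px2w('wrist',r['uv'],0.0))
```

```text
[[ 0.4613 -0.3678  0.142  -1.6383]
 [ 0.4614 -0.3678  0.1422 -1.6383]]
0.7 [276.1 197.5] [ 0.4594 -0.3714  0.    ]
```

View pics/w13.png

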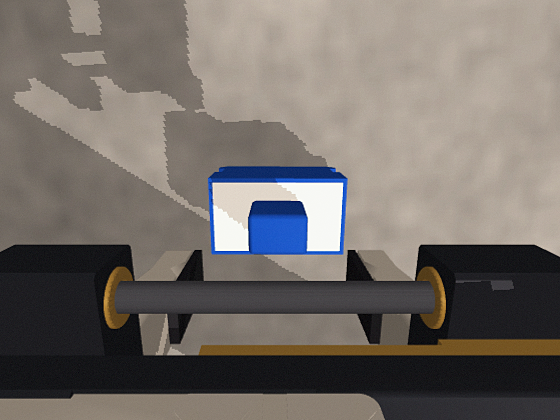

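The cassette is centred and square (grip at column 278, top face columns 209–347). Grasping, lifting and carrying it to the carrier.

{"api": "arm_command", "payload": {"commands": [{"tx":0,"ty":0,"tz":0.06,"twist":0},{"tx":0,"ty":0,"tz":0.12,"twist":0},{"tx":0,"ty":0,"tz":0.18,"twist":0},{"tx":0,"ty":0,"tz":0.23,"twist":0},{"tx":0,"ty":0,"tz":0.26,"twist":0},{"tx":0,"ty":0,"tz":0.27,"twist":0},{"tx":0,"ty":0,"tz":0.27,"twist":0},{"tx":0,"ty":0,"tz":0.27,"twist":0}]}}

```text
t: 30.85
eef_pos: [0.4608, -0.3683, 0.0743]
ee_rot: [-3.141, -0.001, -1.639]
force: [0.8, -1.5, -0.2]
width: 0.0698
gripper_force: 0.0
```

{"api": "arm_command", "payload": {"commands": [{"tx":0,"ty":0,"tz":0,"twist":0},{"tx":0,"ty":0,"tz":0,"twist":0},{"tx":0,"ty":0,"tz":0,"twist":0},{"tx":0,"ty":0,"tz":0,"twist":0},{"tx":0,"ty":0,"tz":0,"twist":0},{"tx":0,"ty":0,"tz":0,"twist":0},{"tx":0,"ty":0,"tz":0,"twist":0},{"tx":0,"ty":0,"tz":0,"twist":0}], "claw": 0, "grip_force": 50}}

```text
t: 31.52
eef_pos: [0.46, -0.3682, 0.0736]
ee_rot: [3.141, 0.0, -1.64]
force: [-0.7, -0.0, 2.0]
width: 0.0357
gripper_force: 50.0
```

{"api": "arm_command", "payload": {"commands": [{"tx":0,"ty":0,"tz":-0.05,"twist":0},{"tx":0,"ty":0,"tz":-0.12,"twist":0},{"tx":0,"ty":0,"tz":-0.2,"twist":0},{"tx":0,"ty":0,"tz":-0.3,"twist":0},{"tx":0,"ty":0,"tz":-0.4,"twist":0},{"tx":0,"ty":0,"tz":-0.5,"twist":0},{"tx":0,"ty":0,"tz":-0.59,"twist":0},{"tx":0,"ty":0,"tz":-0.62,"twist":0}]}}

```text
t: 32.18
eef_pos: [0.4613, -0.3689, 0.2319]
ee_rot: [-3.137, -0.002, -1.639]
force: [1.0, -1.4, -2.3]
width: 0.0359
gripper_force: 50.0
```

{"api": "arm_command", "payload": {"commands": [{"tx":-0.08,"ty":-0.05,"tz":0,"twist":-0.006},{"tx":-0.18,"ty":-0.1,"tz":0,"twist":-0.014},{"tx":-0.28,"ty":-0.16,"tz":0,"twist":-0.022},{"tx":-0.38,"ty":-0.22,"tz":0,"twist":-0.03},{"tx":-0.48,"ty":-0.28,"tz":0,"twist":-0.038},{"tx":-0.58,"ty":-0.34,"tz":0,"twist":-0.046},{"tx":-0.68,"ty":-0.39,"tz":0,"twist":-0.054},{"tx":-0.747,"ty":-0.43,"tz":0,"twist":-0.054}]}}

```text
t: 32.85
eef_pos: [0.5807, -0.187, 0.2268]
ee_rot: [3.14, 0.001, -1.468]
force: [0.2, -0.1, -2.6]
width: 0.0357
gripper_force: 50.0
```

{"api": "arm_command", "payload": {"commands": [{"tx":-0.1,"ty":-0.03,"tz":0,"twist":0},{"tx":-0.22,"ty":-0.06,"tz":0,"twist":0},{"tx":-0.35,"ty":-0.1,"tz":0,"twist":0},{"tx":-0.48,"ty":-0.14,"tz":0,"twist":0},{"tx":-0.6,"ty":-0.18,"tz":0,"twist":0},{"tx":-0.72,"ty":-0.22,"tz":0,"twist":0},{"tx":-0.81,"ty":-0.25,"tz":0,"twist":0},{"tx":-0.84,"ty":-0.255,"tz":0,"twist":0}]}}

```text
t: 33.52
eef_pos: [0.6228, 0.0294, 0.2266]
ee_rot: [3.14, 0.0, -1.468]
force: [-0.1, 0.3, -2.7]
width: 0.0355
gripper_force: 50.0
```

Run:
```python
from h import *
P=[]
for i in range(3): save('wrist','w14');s=get_state();P.append([*s['eef_pos'],s['ee_rot'][2]])
P=np.mean(P,0);print(P,s['force'],s['t'],s['width'])
plan((.6224,.0253,.1443,-1.47),pos=P[:3],yaw=P[3])
```

```text
[ 0.6222  0.0278  0.2269 -1.4682] [-0.1093 -0.1868 -3.4372] 33.6667 0.0360499313679171
now [0.6222 0.0278 0.2269] -1.4682
tx 0.010 ty 0.000 tz 0.330 twist 0.0006  dist 0.083
```

{"api": "arm_command", "payload": {"commands": [{"tx":0.01,"ty":0,"tz":0.07,"twist":0},{"tx":0.01,"ty":0,"tz":0.14,"twist":0},{"tx":0.01,"ty":0,"tz":0.21,"twist":0},{"tx":0.01,"ty":0,"tz":0.27,"twist":0},{"tx":0.01,"ty":0,"tz":0.31,"twist":0},{"tx":0.01,"ty":0,"tz":0.33,"twist":0},{"tx":0.01,"ty":0,"tz":0.33,"twist":0},{"tx":0.01,"ty":0,"tz":0.33,"twist":0}]}}

```text
t: 34.33
eef_pos: [0.6231, 0.0231, 0.1465]
ee_rot: [-3.141, -0.0, -1.47]
force: [-0.2, -1.5, -2.6]
width: 0.0352
gripper_force: 50.0
```

Run:
```python
from h import *
P=[]
for i in range(3): save('wrist','w15');s=get_state();P.append([*s['eef_pos'],s['ee_rot'][2]])
p=np.mean(P,0);print(p,s['force'])
f=cv2.imread('pics/w15.png')[80:260,140:430];cv2.imwrite('pics/w15c.png',cv2.resize(f,None,fx=2.7,fy=2.7))
```

```text
[ 0.6235  0.0235  0.1471 -1.4701] [ 0.2294 -0.615  -2.1993]
```

View pics/w15c.png

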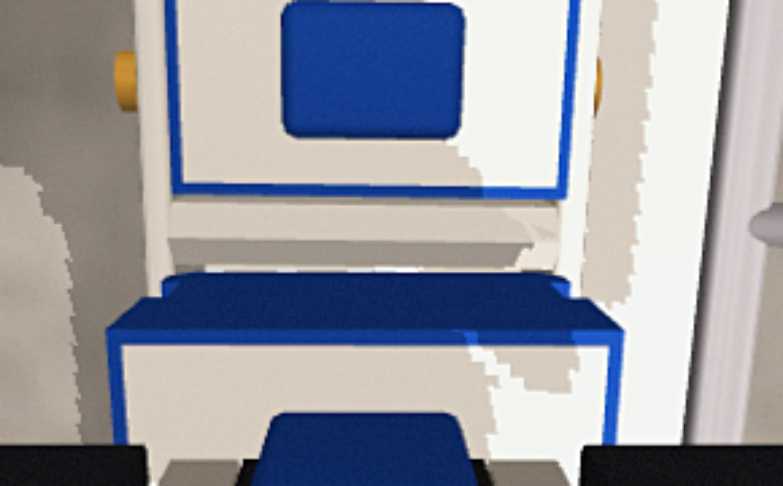

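Bay0's blue cassette sits flush and square. The new one is centred between the bay walls (147–583 against 162–570). Checking the y offset.

Run:
```python
from h import *
s=get_state();p=s['eef_pos'];y=s['ee_rot'][2];print(p)
tx=np.array([np.cos(y),np.sin(y),0])
for nm,a,z in [('ridge',.038,.070),('inner edge',.030,.062),('cas top edge',.028,p[2]-.0115),('cas bottom edge',.028,p[2]-.0735)]:
    print(nm,[w2px('wrist',p+tx*(a+d)+np.array([0,0,z-p[2]]))[1].round(1) for d in(0,.001)])
f=cv2.imread('pics/w15.png').astype(int);print(f[160:210,230].sum(1)//3)
```

```text
[0.6235 0.0236 0.1471]
ridge [np.float64(168.9), np.float64(167.4)]
inner edge [np.float64(178.6), np.float64(177.2)]
cas top edge [np.float64(207.2), np.float64(205.3)]
cas bottom edge [np.float64(184.5), np.float64(183.0)]
[199 200 202 201 199 198 201 199 171 142 147 149 147 147 146 148 141 153
 200 210 161  33  41  50  47  49  49  49  42  52  45  49  51  48  50  45
  50  46  51  50  47  48  67  75  73  71  63  99 191 210]
```

{"api": "arm_command", "payload": {"commands": [{"tx":-0.008,"ty":0,"tz":0,"twist":0},{"tx":-0.008,"ty":0.001,"tz":0,"twist":0},{"tx":-0.008,"ty":0.001,"tz":0.02,"twist":0},{"tx":-0.008,"ty":0.001,"tz":0.035,"twist":0},{"tx":-0.008,"ty":0.001,"tz":0.05,"twist":0},{"tx":-0.008,"ty":0.001,"tz":0.06,"twist":0},{"tx":-0.008,"ty":0.001,"tz":0.07,"twist":0},{"tx":-0.008,"ty":0.001,"tz":0.08,"twist":0}]}}

```text
t: 35.15
eef_pos: [0.6232, 0.0257, 0.1262]
ee_rot: [-3.14, 0.0, -1.47]
force: [3.1, -0.7, -1.4]
width: 0.0357
gripper_force: 50.0
```

{"api": "arm_command", "payload": {"commands": [{"tx":0,"ty":0.001,"tz":0.03,"twist":0},{"tx":0,"ty":0.001,"tz":0.06,"twist":0},{"tx":0,"ty":0.001,"tz":0.08,"twist":0},{"tx":0,"ty":0.001,"tz":0.1,"twist":0},{"tx":0,"ty":0.001,"tz":0.12,"twist":0},{"tx":0,"ty":0.001,"tz":0.14,"twist":0},{"tx":0,"ty":0.001,"tz":0.155,"twist":0},{"tx":0,"ty":0.001,"tz":0.16,"twist":0}]}}

```text
t: 35.82
eef_pos: [0.6231, 0.0258, 0.0855]
ee_rot: [-3.14, 0.0, -1.47]
force: [1.4, 1.3, 9.2]
width: 0.036
gripper_force: 50.0
```

{"api": "arm_command", "payload": {"commands": [{"tx":0,"ty":0,"tz":0.004,"twist":0},{"tx":0,"ty":0,"tz":0.008,"twist":0},{"tx":0,"ty":0,"tz":0.012,"twist":0},{"tx":0,"ty":0,"tz":0.014,"twist":0},{"tx":0,"ty":0,"tz":0.014,"twist":0},{"tx":0,"ty":0,"tz":0.014,"twist":0},{"tx":0,"ty":0,"tz":0.014,"twist":0},{"tx":0,"ty":0,"tz":0.014,"twist":0}]}}

```text
t: 36.48
eef_pos: [0.6231, 0.0258, 0.0854]
ee_rot: [-3.139, -0.0, -1.469]
force: [-5.2, 1.5, 20.6]
width: 0.0355
gripper_force: 50.0
```

The second one is home too (TCP 0.0854, 20 N from the floor). Releasing, rising and moving over the handle.

{"api": "arm_command", "payload": {"commands": [{"tx":0,"ty":0,"tz":0,"twist":0},{"tx":0,"ty":0,"tz":0,"twist":0},{"tx":0,"ty":0,"tz":0,"twist":0},{"tx":0,"ty":0,"tz":-0.05,"twist":0},{"tx":0,"ty":0,"tz":-0.15,"twist":0},{"tx":0,"ty":0,"tz":-0.27,"twist":0},{"tx":0,"ty":0,"tz":-0.4,"twist":0},{"tx":0,"ty":0,"tz":-0.48,"twist":0}], "claw": 0.7}}

```text
t: 37.15
eef_pos: [0.6224, 0.0253, 0.2049]
ee_rot: [-3.141, -0.0, -1.47]
force: [1.0, 0.5, 1.0]
width: 0.0611
gripper_force: 0.0
```

{"api": "arm_command", "payload": {"commands": [{"tx":0,"ty":0.08,"tz":0,"twist":0},{"tx":0,"ty":0.17,"tz":0,"twist":0},{"tx":0,"ty":0.26,"tz":0,"twist":0},{"tx":0,"ty":0.35,"tz":0,"twist":0},{"tx":0,"ty":0.44,"tz":0,"twist":0},{"tx":0,"ty":0.51,"tz":0,"twist":0},{"tx":0,"ty":0.542,"tz":0,"twist":0},{"tx":0,"ty":0.542,"tz":0,"twist":0}], "claw": 0.35}}

```text
t: 37.82
eef_pos: [0.4855, 0.0115, 0.2023]
ee_rot: [3.141, 0.0, -1.47]
force: [0.6, -0.5, -0.9]
width: 0.0309
gripper_force: 0.0
```

Run:
```python
from h import *
P=[]
for i in range(3): f=save('wrist','w16').astype(int);s=get_state();P.append([*s['eef_pos'],s['ee_rot'][2]])
p=np.mean(P,0);print(p,s['force'],s['width'],s['t'])
m=((f[...,0]>110)&(f[...,1]<60)&(f[...,2]<60)).astype(np.uint8)
n,l,st,c=cv2.connectedComponentsWithStats(m);i=1+st[1:,4].argmax();print(st[i],c[i])
plan((.4878,.0122,.0868,-1.4708),pos=p[:3],yaw=p[3])
```

```text
[ 0.4875  0.0119  0.2025 -1.4698] [0.7588 1.0766 0.2516] 0.030051175684951904 37.9667
[ 264  141   20  140 2293] [273.3375 209.6869]
now [0.4875 0.0119 0.2025] -1.4698
tx -0.001 ty -0.001 tz 0.463 twist 0.0003  dist 0.116
```

View pics/w16.png

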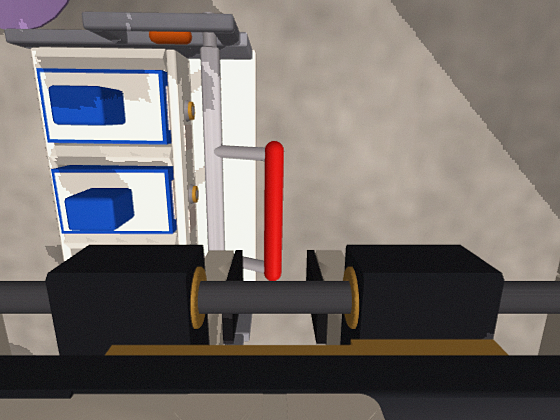

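Both blue cassettes sit flush, with tops at (103,106) and (112,200). The handle at column 273 is centred between the fingers. Grabbing it, lifting and sliding it closed.

{"api": "arm_command", "payload": {"commands": [{"tx":0,"ty":0,"tz":0.1,"twist":0},{"tx":0,"ty":0,"tz":0.2,"twist":0},{"tx":0,"ty":0,"tz":0.3,"twist":0},{"tx":0,"ty":0,"tz":0.37,"twist":0},{"tx":0,"ty":0,"tz":0.43,"twist":0},{"tx":0,"ty":0,"tz":0.46,"twist":0},{"tx":0,"ty":0,"tz":0.462,"twist":0},{"tx":0,"ty":0,"tz":0.462,"twist":0}]}}

```text
t: 38.63
eef_pos: [0.4878, 0.0119, 0.0869]
ee_rot: [3.141, -0.001, -1.47]
force: [0.6, -1.0, 0.6]
width: 0.0309
gripper_force: 0.0
```

{"api": "arm_command", "payload": {"commands": [{"tx":0,"ty":0,"tz":0,"twist":0},{"tx":0,"ty":0,"tz":0,"twist":0},{"tx":0,"ty":0,"tz":0,"twist":0},{"tx":0,"ty":0,"tz":0,"twist":0},{"tx":0,"ty":0,"tz":0,"twist":0},{"tx":0,"ty":0,"tz":0,"twist":0},{"tx":0,"ty":0,"tz":0,"twist":0},{"tx":0,"ty":0,"tz":0,"twist":0}], "claw": 0, "grip_force": 30}}

```text
t: 39.3
eef_pos: [0.4887, 0.0122, 0.0879]
ee_rot: [-3.139, 0.0, -1.47]
force: [4.6, -0.8, 4.6]
width: 0.0131
gripper_force: 30.0
```

{"api": "arm_command", "payload": {"commands": [{"tx":0,"ty":0,"tz":-0.01,"twist":0},{"tx":0,"ty":0,"tz":-0.02,"twist":0},{"tx":0,"ty":0,"tz":-0.03,"twist":0},{"tx":0,"ty":0,"tz":-0.045,"twist":0},{"tx":0,"ty":0,"tz":-0.06,"twist":0},{"tx":0,"ty":0,"tz":-0.072,"twist":0},{"tx":0,"ty":0,"tz":-0.072,"twist":0},{"tx":0,"ty":0,"tz":-0.072,"twist":0}]}}

```text
t: 39.97
eef_pos: [0.4886, 0.0123, 0.1053]
ee_rot: [-3.139, 0.0, -1.47]
force: [8.4, -1.0, -3.7]
width: 0.013
gripper_force: 30.0
```

{"api": "arm_command", "payload": {"commands": [{"tx":0,"ty":-0.03,"tz":0,"twist":0},{"tx":0,"ty":-0.06,"tz":0,"twist":0},{"tx":0,"ty":-0.09,"tz":0,"twist":0},{"tx":0,"ty":-0.13,"tz":0,"twist":0},{"tx":0,"ty":-0.17,"tz":0,"twist":0},{"tx":0,"ty":-0.2,"tz":0,"twist":0},{"tx":0,"ty":-0.218,"tz":0,"twist":0},{"tx":0,"ty":-0.224,"tz":0,"twist":0}]}}

```text
t: 40.63
eef_pos: [0.5438, 0.0171, 0.1047]
ee_rot: [3.141, -0.001, -1.47]
force: [-0.4, -2.8, -4.6]
width: 0.0128
gripper_force: 30.0
```

{"api": "arm_command", "payload": {"commands": [{"tx":0,"ty":-0.004,"tz":0,"twist":0},{"tx":0,"ty":-0.006,"tz":0.01,"twist":0},{"tx":0,"ty":-0.006,"tz":0.02,"twist":0},{"tx":0,"ty":-0.006,"tz":0.03,"twist":0},{"tx":0,"ty":-0.006,"tz":0.045,"twist":0},{"tx":0,"ty":-0.006,"tz":0.06,"twist":0},{"tx":0,"ty":-0.006,"tz":0.069,"twist":0},{"tx":0,"ty":-0.006,"tz":0.069,"twist":0}]}}

```text
t: 41.3
eef_pos: [0.5445, 0.0173, 0.0881]
ee_rot: [-3.141, -0.001, -1.47]
force: [0.6, -6.0, -4.1]
width: 0.0127
gripper_force: 30.0
```

{"api": "arm_command", "payload": {"commands": [{"tx":0,"ty":0,"tz":0,"twist":0},{"tx":0,"ty":0,"tz":0,"twist":0},{"tx":0,"ty":0,"tz":0,"twist":0},{"tx":0,"ty":0,"tz":-0.05,"twist":0},{"tx":0,"ty":0,"tz":-0.15,"twist":0},{"tx":0,"ty":0,"tz":-0.3,"twist":0},{"tx":0,"ty":0,"tz":-0.45,"twist":0},{"tx":0,"ty":0,"tz":-0.6,"twist":0}], "claw": 0.35}}

```text
t: 41.97
eef_pos: [0.5446, 0.018, 0.24]
ee_rot: [-3.14, 0.0, -1.469]
force: [1.1, 0.7, -0.3]
width: 0.0307
gripper_force: 0.0
```

Run:
```python
from h import *
s=get_state();print(s['eef_pos'],s['force'],s['t'],s['width'])
f=save('wrist','w17').astype(int)
m=((f[...,0]>110)&(f[...,1]<60)&(f[...,2]<60)).astype(np.uint8)
n,l,st,c=cv2.connectedComponentsWithStats(m);i=1+st[1:,4].argmax();print(st[i],c[i],px2w('wrist',c[i],.104))
a=cv2.imread('pics/w17.png');b=save('side','s2')[130:340,130:410,::-1]
cv2.imwrite('pics/f.png',np.hstack([a[:300,:400],cv2.resize(b,(400,300))]))
```

```text
[0.5446 0.018  0.24  ] [ 1.086   0.6813 -0.3333] 41.9667 0.03074040224735331
[ 267  137   17  124 1763] [274.9365 198.2087] [0.5495 0.016  0.104 ]
```

View pics/f.png

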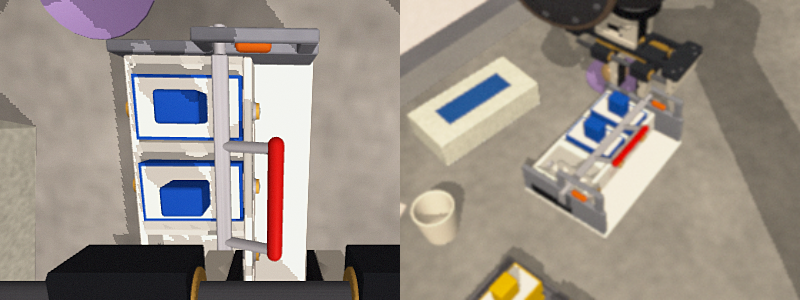

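The bar lies across the front of both blue cassettes with its handle at column 275, closed and down. The yellow ones are in the tray, and the cup and plate have not moved. Handing in.

```bash
python3 -c "
from station import *
print(job_done())"
```

```text
the job is handed in; nothing more can be done
None
```

The changeover is done and handed in at about 42 s: both yellow cassettes stand in the return tray, both blue cassettes are pressed home in bays 0 and 1, the bar is back in its closed seat, and the cup and plate were left alone; the hand-in returned no verdict.

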